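Renew the blown fuses and lock the fuse drawer to torque

ROBOT

A 7-joint arm with a two-finger parallel gripper is mounted at the origin on the work surface. World frame = base frame: x ahead of the robot, y to its left, z up, the work surface at z = 0. Lengths are in mm, angles in rad, forces in N, time in s.
With the tool pointing down it reaches from about 350 to 900 mm from the base axis. Payload 7.2 kg.
Tool frame: the origin (TCP) lies on the centre line of the jaws, within the pads' length; the fingertips stand arm.tip_reach ahead of it and the grasp point (between the pads) lies 5 mm behind it (arm.tip_reach is the distance from the TCP to the fingertips, in mm); z points along the fingers, y is the line along which they close (so a half turn about z gives the same grasp; the last joint's range is limited). The gripper opens to 85 mm and grips with 20 to 120 N. Pads are 22 mm wide; open, the fingers measure 114 mm over their backs; the gripper's body (76 mm by 85 mm) begins 54 mm behind the grasp point. The pads swing forward as they close: fully open they stand 13 mm farther back than shut.
Start: joints at [-1.302, 0.411, -0.013, 1.596, 0.006, 1.134, -0.082], TCP at [206.552, 589.885, 245.297] pointing down, gripper open.
Joint ranges: [-2.95, 2.95], [-0.29, 1.99], [-1.47, 1.44], [0.14, 2.54], [-1.03, 4.17], [0.13, 1.85], [-2.86, 2.86]. Speed limits (rad/s): [2.39, 2.39, 3.01, 3.01, 3.14, 3.14, 3.14].

INTERFACE

Orientations are given as a rotation vector (axis times angle).
In Python, from workcell import telemetry, imaging, order, arm gives the robot as it stands.
- The arm moves only by the shell command python3 -m jog 'ROWS' [FORCE]. ROWS is JSON, a list of rows, each an object of numbers: "fingers": the closure, from -1 (fully open) to 1 (shut); "tx", "ty", "tz": the shift along the tool's x, y, z each as a share of 2 cm, from -1 to 1; "turn": the turn about the tool's z as a share of 360 degrees, from -1 to 1. A call has exactly 5 rows; each row shifts and turns the commanded pose from where the row before left it, along the tool's axes as they then stand; what a row does not reach is not made up. A row lasts 1/12 s, in which the tool goes at most 41.7 mm and 7.16 degrees, less where a joint would pass 70% of its speed; a pose out of reach is approached as far as the arm can. A call with a number of a shift or a turn outside -1 to 1 is refused whole. A call with a gripper value outside its range is refused whole. The fingers move at their own pace and stop on an object; FORCE is the grip in N (left out, the last holds). Time passes only in rows, so rows that do not move let the fingers close, or fill a call up. It gives the time, the measured TCP pose, the force, the opening and the grip force at its end, in the units of the state.
- telemetry.get_state(): the state, without advancing time (a new reading comes with each control period).
- imaging.grab_frame(name): name is "side" or "top" or "wrist"; returns a dict with "color" (480x640x3 uint8, red, green, blue), "mtx" (3x3 intrinsics, pixels), "k1" (the pictures are not rectified: a ray, as slopes to the right and down, at radius r is drawn at 1 + k1 r^2 times it, then the intrinsics apply), "rvec" (rotation vector, rad) and "tvec" (3), from world to camera coordinates, as OpenCV has them. Camera axes: x right, y down, z forward; pixel columns grow to the right and rows downward; lengths in mm; the calibration is good to about 2 mm. A picture is of the moment at which its call begins. There is no depth.
- order.close_job(): hands the job in; it is judged then, once.
The state is a dict: "clock": time; "qpos": joint angles; "joint_vel": joint speeds; "joint_torque": joint torques, N m; "position": TCP position; "ee_rot": TCP orientation; "force": force on the tool from outside, world axes, zero at the start; "moment": the same for the moment, N m; "opening": opening from 0.0 (shut) to 1.0 (fully open); "grip_force": force on a finger pad.
Only numpy, scipy, OpenCV 4.12 (cv2) and the standard library are available. Lean on these libraries where they do the work, as an engineer would, in place of code of your own. Each camera call takes 0.05 s, during which the arm holds its last target. There are 200 camera calls.

TASK

Take every blown fuse (dark, red band) out of the open fuse drawer and put it in the yellow scrap tray, and lay every good fuse (white, green band) flat in a drawer pocket of its own. Then push the drawer home until its catch draws it in, and after that swing the torque wrench on the clamp bolt clockwise until the bolt is tight and the wrench's breakaway joint gives; stop there, without driving the handle on to its end stop. Leave the other things on the bench where they are.

Things in the scene. Friction and masses are not known exactly. Their poses are not given: they have to be found in the camera images.
- fuse0: Good knife-blade fuse link (may be absent): white square ceramic body 50 x 32 x 32 mm with a green band round its middle, and a steel blade 15 mm long, 6 mm thick, 20 mm high at each end, 80 mm long in all, 160 g. Origin at its centre (16 mm above what it lies on), x along its length; any of its four long sides may be up.
- fuse1: Good knife-blade fuse link (may be absent): white square ceramic body 50 x 32 x 32 mm with a green band round its middle, and a steel blade 15 mm long, 6 mm thick, 20 mm high at each end, 80 mm long in all, 160 g. Origin at its centre (16 mm above what it lies on), x along its length; any of its four long sides may be up.
- fuse2: Good knife-blade fuse link (may be absent): white square ceramic body 50 x 32 x 32 mm with a green band round its middle, and a steel blade 15 mm long, 6 mm thick, 20 mm high at each end, 80 mm long in all, 160 g. Origin at its centre (16 mm above what it lies on), x along its length; any of its four long sides may be up.
- fuse3: Good knife-blade fuse link (may be absent): white square ceramic body 50 x 32 x 32 mm with a green band round its middle, and a steel blade 15 mm long, 6 mm thick, 20 mm high at each end, 80 mm long in all, 160 g. Origin at its centre (16 mm above what it lies on), x along its length; any of its four long sides may be up.
- blown0: Blown fuse link (may be absent), the same shape and size as a good one, but its body is scorched dark brown with a red band. Starts in a pocket of the drawer. Origin at its centre, x along its length.
- blown1: Blown fuse link (may be absent), the same shape and size as a good one, but its body is scorched dark brown with a red band. Starts in a pocket of the drawer. Origin at its centre, x along its length.
- blown2: Blown fuse link (may be absent), the same shape and size as a good one, but its body is scorched dark brown with a red band. Starts in a pocket of the drawer. Origin at its centre, x along its length.
- blown3: Blown fuse link (may be absent), the same shape and size as a good one, but its body is scorched dark brown with a red band. Starts in a pocket of the drawer. Origin at its centre, x along its length.
- tray: Yellow open scrap tray, loose, 700 g, outside 120 (x) x 165 (y) x 35 mm high, walls 4 mm. Origin at the centre of its underside.
- unit: Grey fused switch unit, fixed to the bench: housing 276 mm wide (y, -138 to +138), from x = -61 to +86 mm, top 100 mm above the bench. Its blue-fronted drawer slides out along the unit's -x. On its left (+y) a steel post carries the clamp bolt and torque wrench. Origin under the housing on the bench; x points away from the drawer front, z up.
- drawer (a joint): Opening of the fuse drawer in m: 0 is fully home, 0.135 fully out; starts 0.115 to 0.130 out. It slides with about 1 N of friction; a roller catch resists with some 3 to 6 N from about 14 mm before home, gives at about 8 mm and then draws the drawer home and holds it there.
- pocket0 (a point): Centre of a fuse lying in pocket 0 of the drawer (0 to 3 from the unit's -y to +y, 60 mm apart); moves with the drawer, axes as the unit's. The pocket is a trough along x, 42 mm wide, 109 mm long; floor 16 mm below this point, 20 mm above the bench; between pockets orange ribs 18 mm wide, 8 mm high. Drawer sides and back 22 mm high, blue front panel up to 96 mm above the bench.
- pocket1 (a point): Centre of a fuse lying in pocket 1 of the drawer (0 to 3 from the unit's -y to +y, 60 mm apart); moves with the drawer, axes as the unit's. The pocket is a trough along x, 42 mm wide, 109 mm long; floor 16 mm below this point, 20 mm above the bench; between pockets orange ribs 18 mm wide, 8 mm high. Drawer sides and back 22 mm high, blue front panel up to 96 mm above the bench.
- pocket2 (a point): Centre of a fuse lying in pocket 2 of the drawer (0 to 3 from the unit's -y to +y, 60 mm apart); moves with the drawer, axes as the unit's. The pocket is a trough along x, 42 mm wide, 109 mm long; floor 16 mm below this point, 20 mm above the bench; between pockets orange ribs 18 mm wide, 8 mm high. Drawer sides and back 22 mm high, blue front panel up to 96 mm above the bench.
- pocket3 (a point): Centre of a fuse lying in pocket 3 of the drawer (0 to 3 from the unit's -y to +y, 60 mm apart); moves with the drawer, axes as the unit's. The pocket is a trough along x, 42 mm wide, 109 mm long; floor 16 mm below this point, 20 mm above the bench; between pockets orange ribs 18 mm wide, 8 mm high. Drawer sides and back 22 mm high, blue front panel up to 96 mm above the bench.
- drawer_handle (a point): Middle of the drawer's steel bar handle: a 10 mm round bar, 80 mm long along the unit's y, its centre 28 mm in front (-x) of the blue front panel's face and 69 mm above the bench.
- bolt_axis (a point): Point on the vertical axis of the clamp bolt, 122 mm above the bench, at the height of the wrench handle's centre line. Does not move; x, y, z as the unit's.
- wrench_grip (a point): Grip point of the torque wrench: centre of the red round handle (26 mm diameter, 100 mm long, from 50 mm inside this point to 50 mm outside it along its length), 122 mm above the bench, 170 mm from the bolt axis. Its x axis points along the handle towards the bolt.
- bolt (a joint): Turn of the bolt and wrench head in rad, growing clockwise seen from above (tightening). At 0 the wrench lies along the unit's -x from the bolt; it swings towards the unit's +y as it tightens. Starts 0 to 0.35; turns with a drag of 0.25 N m until the bolt is tight at 0.85, where it stops. It stays where it is left.
- click (a joint): Bend of the wrench's breakaway joint in rad (0 straight), same sense as the bolt, about a vertical pivot 45 mm from the bolt axis. Bolt tight, it resists with up to 6 to 10 N at the grip point; the resistance fades to nothing at about 0.11 (let go before that, it springs back), then the handle jumps on by itself to about 0.2 and stays bent; end stop at 0.50.
- screwdriver: Bystander: screwdriver lying on the bench. Leave it alone.
- tape: Bystander: roll of black tape lying flat, 90 mm diameter, 22 mm high. Leave it alone.
- breaker: Bystander: white three-pole circuit breaker, 85 x 54 x 73 mm. Leave it alone.
- spanner: Bystander: open-ended spanner lying on the bench. Leave it alone.
There are look-alikes about, which are no part of the job. What is shaped like the fuse3 but pink is not meant. Leave any turquoise look-alike of the blown3 alone.

How it is judged (in metres and radians):
On the way, in this order (a step that is already met when the one before it is completed fails the run):
1. every blown fuse is in the scrap tray and every good fuse lies in a drawer pocket (((distance between fuse0 and pocket0 below 0.02 m and z of fuse0 in the frame of pocket0 below 0.006 m and angle between the x axis of fuse0 and the x axis of pocket0, either way round below 0.25 rad) or (distance between fuse0 and pocket1 below 0.02 m and z of fuse0 in the frame of pocket1 below 0.006 m and angle between the x axis of fuse0 and the x axis of pocket1, either way round below 0.25 rad) or (distance between fuse0 and pocket2 below 0.02 m and z of fuse0 in the frame of pocket2 below 0.006 m and angle between the x axis of fuse0 and the x axis of pocket2, either way round below 0.25 rad) or (distance between fuse0 and pocket3 below 0.02 m and z of fuse0 in the frame of pocket3 below 0.006 m and angle between the x axis of fuse0 and the x axis of pocket3, either way round below 0.25 rad)) and ((distance between fuse1 and pocket0 below 0.02 m and z of fuse1 in the frame of pocket0 below 0.006 m and angle between the x axis of fuse1 and the x axis of pocket0, either way round below 0.25 rad) or (distance between fuse1 and pocket1 below 0.02 m and z of fuse1 in the frame of pocket1 below 0.006 m and angle between the x axis of fuse1 and the x axis of pocket1, either way round below 0.25 rad) or (distance between fuse1 and pocket2 below 0.02 m and z of fuse1 in the frame of pocket2 below 0.006 m and angle between the x axis of fuse1 and the x axis of pocket2, either way round below 0.25 rad) or (distance between fuse1 and pocket3 below 0.02 m and z of fuse1 in the frame of pocket3 below 0.006 m and angle between the x axis of fuse1 and the x axis of pocket3, either way round below 0.25 rad)) and ((distance between fuse2 and pocket0 below 0.02 m and z of fuse2 in the frame of pocket0 below 0.006 m and angle between the x axis of fuse2 and the x axis of pocket0, either way round below 0.25 rad) or (distance between fuse2 and pocket1 below 0.02 m and z of fuse2 in the frame of pocket1 below 0.006 m and angle between the x axis of fuse2 and the x axis of pocket1, either way round below 0.25 rad) or (distance between fuse2 and pocket2 below 0.02 m and z of fuse2 in the frame of pocket2 below 0.006 m and angle between the x axis of fuse2 and the x axis of pocket2, either way round below 0.25 rad) or (distance between fuse2 and pocket3 below 0.02 m and z of fuse2 in the frame of pocket3 below 0.006 m and angle between the x axis of fuse2 and the x axis of pocket3, either way round below 0.25 rad)) and ((distance between fuse3 and pocket0 below 0.02 m and z of fuse3 in the frame of pocket0 below 0.006 m and angle between the x axis of fuse3 and the x axis of pocket0, either way round below 0.25 rad) or (distance between fuse3 and pocket1 below 0.02 m and z of fuse3 in the frame of pocket1 below 0.006 m and angle between the x axis of fuse3 and the x axis of pocket1, either way round below 0.25 rad) or (distance between fuse3 and pocket2 below 0.02 m and z of fuse3 in the frame of pocket2 below 0.006 m and angle between the x axis of fuse3 and the x axis of pocket2, either way round below 0.25 rad) or (distance between fuse3 and pocket3 below 0.02 m and z of fuse3 in the frame of pocket3 below 0.006 m and angle between the x axis of fuse3 and the x axis of pocket3, either way round below 0.25 rad)) and x of blown0 in the frame of tray between -0.06 and 0.06 m and y of blown0 in the frame of tray between -0.082 and 0.082 m and z of blown0 in the frame of tray between 0 and 0.075 m and x of blown1 in the frame of tray between -0.06 and 0.06 m and y of blown1 in the frame of tray between -0.082 and 0.082 m and z of blown1 in the frame of tray between 0 and 0.075 m and x of blown2 in the frame of tray between -0.06 and 0.06 m and y of blown2 in the frame of tray between -0.082 and 0.082 m and z of blown2 in the frame of tray between 0 and 0.075 m and x of blown3 in the frame of tray between -0.06 and 0.06 m and y of blown3 in the frame of tray between -0.082 and 0.082 m and z of blown3 in the frame of tray between 0 and 0.075 m and linear speed of each of fuse0, fuse1, fuse2, fuse3, blown0, blown1, blown2, blown3 below 0.03 m/s), for 0.2 s.
2. the drawer is fully home (value of joint drawer below 0.004 m), for 0.2 s.
3. the bolt is tight and the wrench's breakaway joint has given (value of joint bolt above 0.8 rad and value of joint click above 0.14 rad), for 0.2 s.
At the end, for the whole second after the job is handed in: Blown fuses in the tray; good fuses down in pockets (within 20 mm of the pocket point, at most 6 mm high, 0.25 rad of its direction), all at rest; drawer within 4 mm of home; bolt beyond 0.80 rad, breakaway bent over 0.14 rad (all of step 1 and all of step 3 and value of joint drawer below 0.004 m); the robot touches nothing.
It fails at once if the wrench handle is driven on past its break, close to its end stop (bend over 0.45 rad) (value of joint click above 0.45 rad).
It fails at once if one of the bystanders is pushed away (over 4 cm) (distance of any of screwdriver, tape, breaker, spanner from where it was at the start of the episode above 0.04 m).
Of fuse0, fuse1, fuse2, fuse3 only 3 to 4 are there at a start; the rules pass over those that are not, and their reading is None.
Of blown0, blown1, blown2, blown3 only 2 to 3 are there at a start; the rules pass over those that are not, and their reading is None.
At some moment in a run one of tray, blown0, blown1, blown2, blown3 may be knocked a few centimetres aside while the robot is not near it.
Once in a run the grip may slacken for a moment while it holds something.
It also fails if it takes over 210 s, if anything falls off the work surface, if the arm or the gripper's body presses on something with over 40 N, if the wrist force passes 120 N, or if a joint passes its speed limit or range.

## Working session

There is one attempt and no reset: what is moved stays moved. The work goes in short steps, Python scripts to look and compute and a shell command to move; the robot and the scene stay as the last step left them, time stands still between calls to the robot, and variables do not carry over. Pictures are saved under pics/ and viewed, at most 14 in all, crops included, and the job is handed in when it is done.

```bash
mkdir -p pics
cat > h.py <<'E'
import numpy as np,cv2,sys
from workcell import telemetry,imaging,order,arm
def grab(n,save=None):
    f=imaging.grab_frame(n); np.savez(f'{n}.npz',**{k:np.array(v) for k,v in f.items()})
    if save: cv2.imwrite('pics/'+save,cv2.cvtColor(f['color'],cv2.COLOR_RGB2BGR))
    return f
def load(n): return dict(np.load(f'{n}.npz'))
def ray(f,u,v):
    K=f['mtx'];x=(u-K[0,2])/K[0,0];y=(v-K[1,2])/K[1,1];rd=np.hypot(x,y);r=rd
    for _ in range(30): r=rd/(1+float(f['k1'])*r*r)
    s=r/rd if rd else 1
    R=cv2.Rodrigues(np.array(f['rvec'],float))[0];t=np.array(f['tvec'],float).reshape(3)
    return -R.T@t,R.T@np.array([x*s,y*s,1])
def at(f,u,v,z):
    o,d=ray(f,u,v); return (o+d*(z-o[2])/d[2])
def proj(f,P):
    R=cv2.Rodrigues(np.array(f['rvec'],float))[0];p=R@np.array(P,float)+np.array(f['tvec'],float).reshape(3)
    x,y=p[0]/p[2],p[1]/p[2];k=1+float(f['k1'])*(x*x+y*y);K=f['mtx']
    return K[0,0]*x*k+K[0,2],K[1,1]*y*k+K[1,2]
def st():
    s=telemetry.get_state();R=cv2.Rodrigues(np.array(s['ee_rot'],float))[0]
    return s,R
E
python3 - <<'E'
from h import *
for n in('top','side','wrist'): grab(n,n+'0.png')
s,R=st();print(s);print(R.round(3),arm.tip_reach)
E
```

```text
{'clock': 0.15, 'qpos': array([-1.30223   ,  0.41174804, -0.01272685,  1.59683166,  0.00561596,
        1.13429854, -0.08216089]), 'joint_vel': array([ 1.86401069e-03, -1.50534497e-03,  1.90043701e-04, -2.33290707e-03,
        6.04115620e-04, -4.83804154e-05,  2.26964113e-04]), 'joint_torque': array([ 9.17934958e-04, -6.01029825e+01,  6.82310052e-01, -2.99643070e+01,
        1.37794690e-02,  8.01049318e-03, -9.05899100e-06]), 'position': array([206.43143952, 589.54838626, 244.63454454]), 'ee_rot': array([-5.26347286e-01, -3.09706959e+00,  1.95491390e-03]), 'force': array([ 0.81272693, -0.36595544, -0.6346583 ]), 'moment': array([ 0.03057989, -0.01975002, -0.04879591]), 'grip_force': 0.0, 'opening': 0.9959344227006789}
[[-0.944  0.33  -0.   ]
 [ 0.33   0.944 -0.001]
 [-0.    -0.001 -1.   ]] 14.0
```

View pics/top0.png

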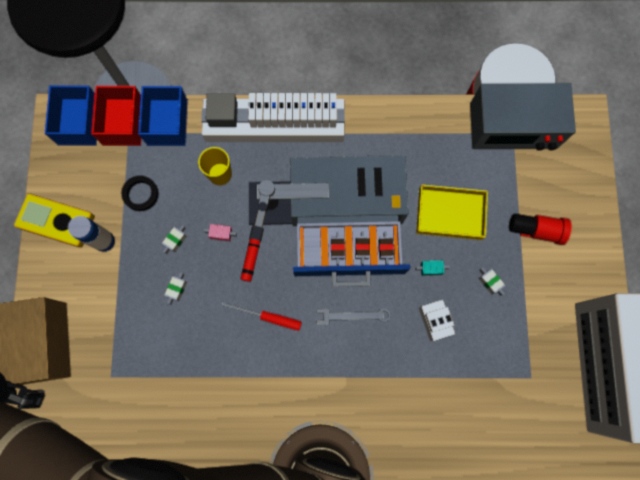

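View pics/side0.png

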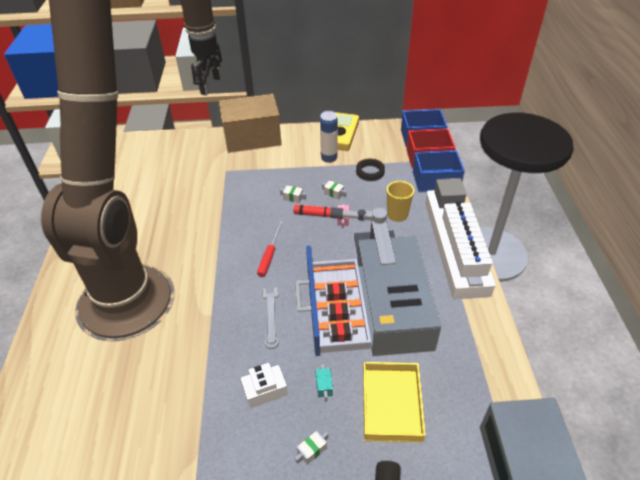

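Top view: good fuses at about (174,238), (175,288) and (493,281); blown ones in the three right-hand pockets at (338/362/387,248); left pocket (312,246) is empty; tray at (453,211). Pink (220,232) and turquoise (432,268) are decoys. Next I enlarge the crops.

Run:
```python
from h import *
im=cv2.imread('pics/top0.png')
a=cv2.resize(im[140:290,235:435],None,fx=4,fy=4,interpolation=cv2.INTER_CUBIC)
cv2.imwrite('pics/c1.png',a)
b=[cv2.resize(im[v:v+50,u:u+66],None,fx=6,fy=6,interpolation=cv2.INTER_CUBIC) for u,v in((141,213),(142,263),(460,256))]
t=cv2.resize(im[175:245,410:498],(396,300),interpolation=cv2.INTER_CUBIC)
cv2.imwrite('pics/c2.png',np.vstack([np.hstack(b[:2]),np.hstack([b[2],t])]))
f=load('top');print(at(f,320,240,0),ray(f,0,0)[0],ray(load('side'),0,0)[0],at(f,321,240,0))
```

```text
[553.76609601   0.84134666   0.        ] [ 244.72153559   10.79069891 1403.28047523] [ 458.29271422 -862.70143004 1065.85127721] [553.76990914  -1.6671553    0.        ]
```

View pics/c1.png

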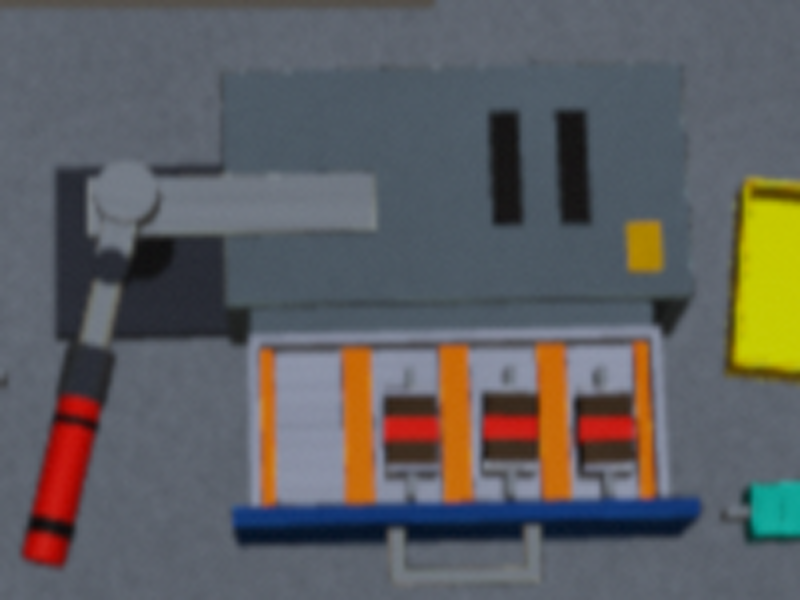

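View pics/c2.png

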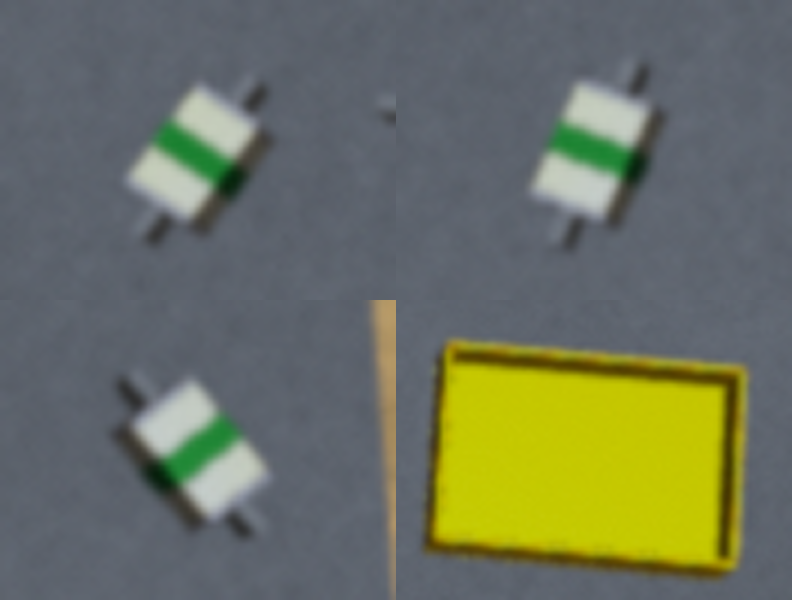

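Run:
```python
from h import *
np.set_printoptions(precision=1,suppress=True)
f=load('top')
def c(off,s,pts,z): return np.array([at(f,off[0]+(u+.5)/s-.5,off[1]+(v+.5)/s-.5,z) for u,v in pts])
for n,o,p in(('A',(141,213),[(200,85),(262,130),(192,222),(127,182)]),('B',(142,263),[(184,82),(259,105),(211,222),(134,192)]),('C',(460,256),[(190,80),(270,175),(210,222),(130,128)])):
    q=c(o,6,p,32);print(n,q.mean(0));e1,e2=q[1]-q[0],q[2]-q[1];e3,e4=q[2]-q[3],q[3]-q[0]
    for e in(e1,e2,e3,e4):print('  ',np.hypot(*e[:2]),np.arctan2(e[1],e[0]))
o=(235,140)
q=c(o,4,[(410,430),(510,428),(605,428)],52);print('blown2,1,0',q)
q=c(o,4,[(234,512),(700,502)],96);print('panel',q,np.arctan2(*(q[0]-q[1])[:2]))
q=c(o,4,[(222,72),(685,65)],100);print('back',q)
q=c(o,4,[(228,303),(692,293)],100);print('front',q)
q=c(o,4,[(127,192),(61,482),(80,400),(42,562)],135);print('bolt,handle@135',q)
q=c(o,4,[(61,482),(80,400),(42,562)],130);print('handle@130',q)
q=c(o,4,[(395,578),(537,577)],69);print('dh',q)
s=load('side')
q=np.array([at(f,410+u*88/396,175+v*70/300,35) for u,v in((448-396,343-300),(745-396,370-300),(733-396,572-300),(432-396,548-300))]);print('tray',q,q.mean(0))
print('dr pocket',c(o,4,[(275,425),(343,425),(372,425),(440,425),(468,425),(537,425),(566,425),(635,425)],28))
```

```text
A [550.3 361.   32. ]
   32.3734663962808 -2.1939732341908615
   46.723971582523006 2.537314868167705
   31.95391578600112 -2.117027022532416
   49.1917779679114 2.5468204196576547
B [428.9 351.5  32. ]
   31.992081487750493 -1.8663703807731697
   50.06566142200609 2.7994211699853317
   33.57737364109345 -1.9364055483702194
   47.8156860881374 2.7657271818627103
C [ 446.9 -414.7   32. ]
   48.38015666384883 -2.488648113711882
   31.404242318918055 2.219372335805318
   47.95609998416699 -2.478965584008122
   31.869583189457323 2.232812796978691
blown2,1,0 [[ 524.8  -40.    52. ]
 [ 526.1 -100.2   52. ]
 [ 526.2 -157.4   52. ]]
panel [[ 467.1   63.7   96. ]
 [ 473.4 -205.7   96. ]] -0.023624410778438906
back [[ 734.1   73.3  100. ]
 [ 738.6 -204.4  100. ]]
front [[ 590.9   68.3  100. ]
 [ 597.3 -204.3  100. ]]
bolt,handle@135 [[647.8 125.8 135. ]
 [477.4 159.6 135. ]
 [524.7 150.1 135. ]
 [432.  169.1 135. ]]
handle@130 [[478.3 160.2 130. ]
 [525.8 150.6 130. ]
 [432.7 169.7 130. ]]
dh [[ 432.6  -30.1   69. ]
 [ 433.4 -113.3   69. ]]
tray [[ 686.6 -251.8   35. ]
 [ 670.2 -414.3   35. ]
 [ 550.5 -400.8   35. ]
 [ 564.3 -238.8   35. ]] [ 617.9 -326.4   35. ]
dr pocket [[ 532.8   41.8   28. ]
 [ 532.8    0.1   28. ]
 [ 532.9  -17.7   28. ]
 [ 532.9  -59.4   28. ]
 [ 533.   -76.5   28. ]
 [ 533.  -118.8   28. ]
 [ 533.1 -136.5   28. ]
 [ 533.1 -178.8   28. ]]
```

```bash
cat >> h.py <<'E'
def plan(x,y,z,ang=None):
    s,R=st();d=np.array([x,y,z])-s['position'];u=(R.T@d)/20
    a=np.arctan2(R[1,0],R[0,0]);t=0
    if ang is not None: t=-((ang-a+np.pi/2)%np.pi-np.pi/2)/(2*np.pi)
    print('t %.1f pos %s ang %.3f F %s op %.3f g %.1f'%(s['clock'],s['position'].round(1),a,np.round(s['force'],1),s['opening'],s['grip_force']))
    print('units tool',u.round(2),'turn',round(t,4),'rows',round(abs(t)/.0198,1))
E
python3 -m jog '[{"fingers":-1,"tx":-0.96,"ty":-0.5,"tz":0.6,"turn":0.0035},{"fingers":-1,"tx":-0.96,"ty":-0.5,"tz":0.6},{"fingers":-1,"tx":-0.96,"ty":-0.5,"tz":0.6},{"fingers":-1,"tx":-0.96,"ty":-0.5,"tz":0.6},{"fingers":-1,"tx":-0.96,"ty":-0.5,"tz":0.6}]' 60
python3 -m jog '[{"fingers":-1,"tx":-0.96,"ty":-0.5,"tz":0.6},{"fingers":-1,"tx":-0.96,"ty":-0.5,"tz":0.6},{"fingers":-1,"tx":-0.96,"ty":-0.5,"tz":0.6},{"fingers":-1,"tx":-0.96,"ty":-0.5,"tz":0.6},{"fingers":-1,"tx":-0.96,"ty":-0.5,"tz":0.6}]'
python3 -m jog '[{"fingers":-1,"tx":-0.96,"ty":-0.5,"tz":0.6},{"fingers":-1,"tx":-0.96,"ty":-0.5,"tz":0.6},{"fingers":-1,"tx":-0.96,"ty":-0.5,"tz":0.6},{"fingers":-1,"tx":-0.96,"ty":-0.5},{"fingers":-1,"tx":-0.9,"ty":-0.5}]'
python3 - <<'E'
from h import *
plan(428.9,351.5,36,2.783);grab('wrist','w1.png');grab('side','s1.png')
for z in(32,): print(proj(load('wrist'),(428.9,351.5,z)))
print(load('wrist')['color'].shape)
im=cv2.imread('pics/w1.png');sm=cv2.imread('pics/side0.png')[235:360,270:440]
cv2.imwrite('pics/w1c.png',np.hstack([cv2.resize(im,(400,300)),cv2.resize(sm,(400,300),interpolation=cv2.INTER_CUBIC)]))
E
```

```text
t 0.1 pos [206.4 589.5 244.6] ang 2.805 F [ 0.8 -0.4 -0.6] op 0.996 g 0.0
units tool [-14.43  -7.55  10.44] turn 0.0035 rows 0.2
(np.float64(207.84700180113282), np.float64(427.9604612800673))
(480, 640, 3)validation failed for argument at $[1]...
validation failed for argument at $[0]...
validation failed for argument at $[0]...
```

View pics/w1c.png

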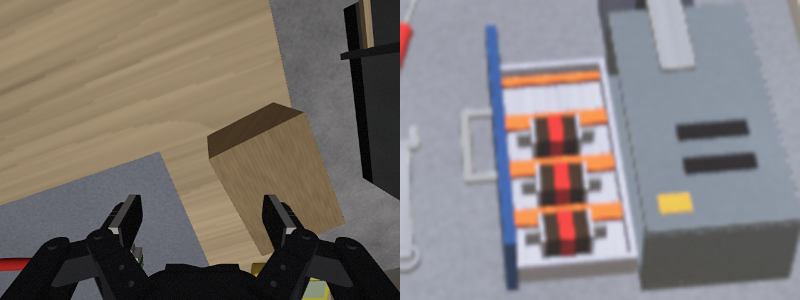

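The view shows the arm has not moved: the jog rows were refused, apparently because every row needs all five keys. The side crop shows the drawer as expected. I retry with full rows.

```bash
python3 -m jog '[{"fingers":-1,"tx":-0.96,"ty":-0.5,"tz":0.6,"turn":0.0035},{"fingers":-1,"tx":-0.96,"ty":-0.5,"tz":0.6,"turn":0},{"fingers":-1,"tx":-0.96,"ty":-0.5,"tz":0.6,"turn":0},{"fingers":-1,"tx":-0.96,"ty":-0.5,"tz":0.6,"turn":0},{"fingers":-1,"tx":-0.96,"ty":-0.5,"tz":0.6,"turn":0}]' 60
python3 -m jog '[{"fingers":-1,"tx":-0.96,"ty":-0.5,"tz":0.6,"turn":0},{"fingers":-1,"tx":-0.96,"ty":-0.5,"tz":0.6,"turn":0},{"fingers":-1,"tx":-0.96,"ty":-0.5,"tz":0.6,"turn":0},{"fingers":-1,"tx":-0.96,"ty":-0.5,"tz":0.6,"turn":0},{"fingers":-1,"tx":-0.96,"ty":-0.5,"tz":0.6,"turn":0}]'
python3 -m jog '[{"fingers":-1,"tx":-0.96,"ty":-0.5,"tz":0.6,"turn":0},{"fingers":-1,"tx":-0.96,"ty":-0.5,"tz":0.6,"turn":0},{"fingers":-1,"tx":-0.96,"ty":-0.5,"tz":0,"turn":0},{"fingers":-1,"tx":-0.96,"ty":-0.5,"tz":0,"turn":0},{"fingers":-1,"tx":-0.96,"ty":-0.5,"tz":0,"turn":0}]'
python3 - <<'E'
from h import *
plan(428.9,351.5,36,2.783);grab('wrist','w1.png')
for z in(32,): print(proj(load('wrist'),(428.9,351.5,z)))
E
```

```text
clock: 0.67
position: [279.7, 508.8, 184.8]
ee_rot: [0.56, 3.091, 0.0]
force: [0.2, 0.3, 0.2]
opening: 0.999
grip_force: 0.0
clock: 1.08
position: [352.2, 428.3, 124.8]
ee_rot: [0.56, 3.091, 0.0]
force: [0.4, 0.4, 0.6]
opening: 1.0
grip_force: 0.0
clock: 1.5
position: [424.4, 347.7, 100.9]
ee_rot: [-0.56, -3.091, 0.001]
force: [0.5, -0.5, 0.6]
opening: 1.003
grip_force: 0.0
t 1.5 pos [424.4 347.7 100.9] ang 2.783 F [ 0.5 -0.5  0.6] op 1.003 g 0.0
units tool [-0.14  0.26  3.25] turn -0.0 rows 0.0
(np.float64(331.006868225377), np.float64(272.78921941060713))
```

View pics/w1.png

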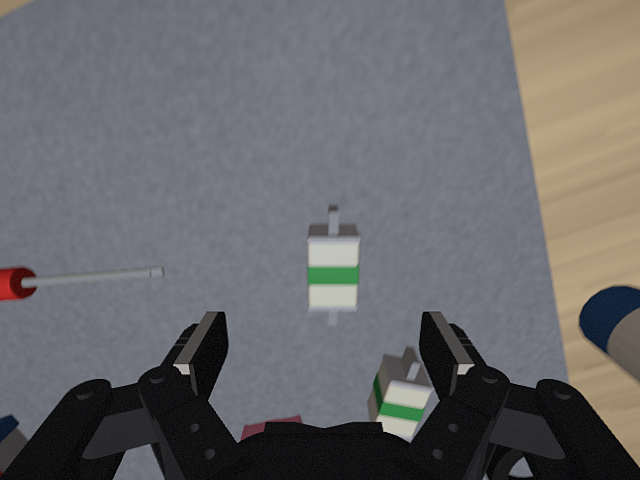

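The wrist view shows fuse B at (333,274), square to the tool and within about 1 mm of the prediction (331,273). Descending and gripping.

```bash
python3 -m jog '[{"fingers":-1,"tx":-0.14,"ty":0.26,"tz":0.8,"turn":0},{"fingers":-1,"tx":0,"ty":0,"tz":0.8,"turn":0},{"fingers":-1,"tx":0,"ty":0,"tz":0.8,"turn":0},{"fingers":-1,"tx":0,"ty":0,"tz":0.85,"turn":0},{"fingers":1,"tx":0,"ty":0,"tz":0,"turn":0}]' 60
python3 -m jog '[{"fingers":1,"tx":0,"ty":0,"tz":0,"turn":0},{"fingers":1,"tx":0,"ty":0,"tz":0,"turn":0},{"fingers":1,"tx":0,"ty":0,"tz":0,"turn":0},{"fingers":1,"tx":0,"ty":0,"tz":0,"turn":0},{"fingers":1,"tx":0,"ty":0,"tz":0,"turn":0}]'
python3 -m jog '[{"fingers":1,"tx":0,"ty":0,"tz":0,"turn":0},{"fingers":1,"tx":0,"ty":0,"tz":-0.5,"turn":0},{"fingers":1,"tx":0,"ty":0,"tz":-1,"turn":0},{"fingers":1,"tx":0,"ty":0,"tz":-1,"turn":0},{"fingers":1,"tx":0,"ty":0,"tz":-1,"turn":0}]'
python3 - <<'E'
from h import *
plan(523.7,20.5,180,3.165);grab('wrist','w2.png')
E
```

```text
clock: 1.97
position: [426.8, 351.3, 33.5]
ee_rot: [-0.56, -3.088, 0.006]
force: [-0.4, -0.2, 0.5]
opening: 0.886
grip_force: 0.0
clock: 2.38
position: [429.0, 353.3, 37.8]
ee_rot: [0.56, 3.09, 0.003]
force: [-0.8, 0.3, 5.7]
opening: 0.351
grip_force: 59.9
clock: 2.8
position: [428.1, 352.2, 107.7]
ee_rot: [-0.561, -3.091, 0.001]
force: [0.2, -0.3, -1.2]
opening: 0.351
grip_force: 60.0
t 2.8 pos [428.1 352.2 107.7] ang 2.783 F [ 0.2 -0.3 -1.2] op 0.351 g 60.0
units tool [-10.3  -13.85  -3.61] turn -0.0608 rows 3.1
```

```bash
python3 -m jog '[{"fingers":1,"tx":-0.73,"ty":-0.99,"tz":-1,"turn":0},{"fingers":1,"tx":-0.73,"ty":-0.99,"tz":-1,"turn":0},{"fingers":1,"tx":-0.73,"ty":-0.99,"tz":-1,"turn":0},{"fingers":1,"tx":-0.73,"ty":-0.99,"tz":-1,"turn":0},{"fingers":1,"tx":-0.73,"ty":-0.99,"tz":-0.8,"turn":0}]' 60
python3 -m jog '[{"fingers":1,"tx":-0.73,"ty":-0.99,"tz":0,"turn":0},{"fingers":1,"tx":-0.73,"ty":-0.99,"tz":0,"turn":0},{"fingers":1,"tx":-0.73,"ty":-0.99,"tz":0,"turn":0},{"fingers":1,"tx":-0.73,"ty":-0.99,"tz":0,"turn":0},{"fingers":1,"tx":-0.73,"ty":-0.99,"tz":0,"turn":0}]'
python3 -m jog '[{"fingers":1,"tx":-0.73,"ty":-0.99,"tz":0,"turn":0},{"fingers":1,"tx":-0.73,"ty":-0.99,"tz":0,"turn":0},{"fingers":1,"tx":-0.73,"ty":-0.99,"tz":0,"turn":0},{"fingers":1,"tx":-0.73,"ty":-0.99,"tz":0,"turn":0},{"fingers":1,"tx":0,"ty":0,"tz":0,"turn":-0.0152}]'
python3 -m jog '[{"fingers":1,"tx":0,"ty":0,"tz":0,"turn":-0.0152},{"fingers":1,"tx":0,"ty":0,"tz":0,"turn":-0.0152},{"fingers":1,"tx":0,"ty":0,"tz":0,"turn":-0.0152},{"fingers":1,"tx":0,"ty":0,"tz":0,"turn":0},{"fingers":1,"tx":0,"ty":0,"tz":0,"turn":0}]'
python3 - <<'E'
from h import *
plan(523.7,20.5,57,3.165);f=grab('wrist','w3.png')
for P in[(523.7,20.5,20),(524.8,-40,52),(579,22,42),(470,18,96)]:print(proj(f,P))
E
```

```text
clock: 3.27
position: [462.1, 233.0, 204.3]
ee_rot: [0.56, 3.09, 0.002]
force: [-0.5, 0.6, -1.7]
opening: 0.351
grip_force: 60.1
clock: 3.68
position: [495.4, 114.6, 202.9]
ee_rot: [0.561, 3.091, 0.001]
force: [0.1, 0.3, -1.4]
opening: 0.351
grip_force: 60.1
clock: 4.1
position: [523.1, 15.4, 202.9]
ee_rot: [0.424, 3.111, -0.004]
force: [-0.3, -0.2, -1.8]
opening: 0.357
grip_force: 60.1
clock: 4.52
position: [522.2, 21.0, 202.6]
ee_rot: [-0.031, 3.141, 0.0]
force: [-0.3, 0.3, -1.5]
opening: 0.352
grip_force: 60.1
t 4.5 pos [522.2  21.  202.6] ang -3.122 F [-0.3  0.3 -1.5] op 0.352 g 60.1
units tool [-0.07 -0.03  7.28] turn -0.0005 rows 0.0
(np.float64(322.1920268387288), np.float64(222.54860746265302))
(np.float64(251.60540573983107), np.float64(232.37305296598527))
(np.float64(322.60216279574104), np.float64(285.68137710265194))
(np.float64(319.84279281350547), np.float64(176.32106184745476))
```

View pics/w3.png

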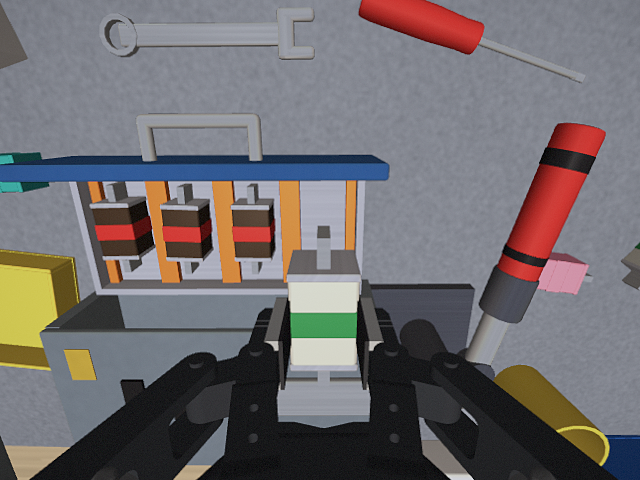

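The wrist view shows the fuse held straight, with pocket 3 (centre about (322,222)) free ahead of it, and the blown2 top at (252,232) as predicted.

```bash
python3 -m jog '[{"fingers":1,"tx":-0.07,"ty":-0.03,"tz":1,"turn":0},{"fingers":1,"tx":0,"ty":0,"tz":1,"turn":0},{"fingers":1,"tx":0,"ty":0,"tz":1,"turn":0},{"fingers":1,"tx":0,"ty":0,"tz":1,"turn":0},{"fingers":1,"tx":0,"ty":0,"tz":1,"turn":0}]' 60
python3 -m jog '[{"fingers":1,"tx":0,"ty":0,"tz":0.9,"turn":0},{"fingers":1,"tx":0,"ty":0,"tz":0.6,"turn":0},{"fingers":1,"tx":0,"ty":0,"tz":0.4,"turn":0},{"fingers":1,"tx":0,"ty":0,"tz":0.2,"turn":0},{"fingers":1,"tx":0,"ty":0,"tz":0,"turn":0}]'
python3 -m jog '[{"fingers":1,"tx":0,"ty":0,"tz":0.05,"turn":0},{"fingers":1,"tx":0,"ty":0,"tz":0.05,"turn":0},{"fingers":1,"tx":0,"ty":0,"tz":0.05,"turn":0},{"fingers":1,"tx":0,"ty":0,"tz":0,"turn":0},{"fingers":1,"tx":0,"ty":0,"tz":0,"turn":0}]'
```

```text
clock: 4.98
position: [523.8, 20.7, 101.6]
ee_rot: [-0.032, 3.141, -0.0]
force: [-0.1, 0.1, -1.7]
opening: 0.353
grip_force: 60.1
clock: 5.4
position: [523.5, 20.6, 59.8]
ee_rot: [0.035, -3.14, 0.0]
force: [0.2, -0.1, -1.6]
opening: 0.348
grip_force: 60.1
clock: 5.82
position: [524.3, 20.7, 57.8]
ee_rot: [-0.036, 3.14, 0.0]
force: [0.1, -0.3, -0.3]
opening: 0.35
grip_force: 60.3
```

```bash
python3 -m jog '[{"fingers":0,"tx":0,"ty":0,"tz":0,"turn":0},{"fingers":0,"tx":0,"ty":0,"tz":0,"turn":0},{"fingers":0,"tx":0,"ty":0,"tz":-0.4,"turn":0},{"fingers":0,"tx":0,"ty":0,"tz":-1,"turn":0},{"fingers":0,"tx":0,"ty":0,"tz":-1,"turn":0}]' 60
python3 - <<'E'
from h import *
plan(525,-39.5,52,3.165)
E
```

```text
clock: 6.23
position: [523.2, 20.5, 105.8]
ee_rot: [0.036, -3.14, 0.0]
force: [-0.6, 0.7, -0.3]
opening: 0.502
grip_force: 0.0
t 6.2 pos [523.2  20.5 105.8] ang -3.118 F [-0.6  0.7 -0.3] op 0.502 g 0.0
units tool [-0.02 -3.    2.69] turn -0.0 rows 0.0
```

```bash
python3 -m jog '[{"fingers":0,"tx":0,"ty":-1,"tz":0,"turn":0},{"fingers":0,"tx":0,"ty":-1,"tz":0,"turn":0},{"fingers":0,"tx":0,"ty":-1,"tz":0,"turn":0},{"fingers":0,"tx":0,"ty":0,"tz":0.5,"turn":0},{"fingers":0,"tx":0,"ty":0,"tz":0.8,"turn":0}]' 60
python3 -m jog '[{"fingers":0,"tx":0,"ty":0,"tz":0.8,"turn":0},{"fingers":0,"tx":0,"ty":0,"tz":0.6,"turn":0},{"fingers":0,"tx":0,"ty":0,"tz":0.1,"turn":0},{"fingers":1,"tx":0,"ty":0,"tz":0,"turn":0},{"fingers":1,"tx":0,"ty":0,"tz":0,"turn":0}]'
python3 -m jog '[{"fingers":1,"tx":0,"ty":0,"tz":0,"turn":0},{"fingers":1,"tx":0,"ty":0,"tz":0,"turn":0},{"fingers":1,"tx":0,"ty":0,"tz":-0.5,"turn":0},{"fingers":1,"tx":0,"ty":0,"tz":-1,"turn":0},{"fingers":1,"tx":0,"ty":0,"tz":-1,"turn":0}]'
python3 - <<'E'
from h import *
plan(618,-276,140,3.04);grab('top','t2.png')
im=cv2.imread('pics/t2.png')[140:290,235:500]
cv2.imwrite('pics/t2c.png',cv2.resize(im,None,fx=3,fy=3,interpolation=cv2.INTER_CUBIC))
E
```

```text
clock: 6.65
position: [526.6, -40.9, 81.0]
ee_rot: [-0.032, 3.137, -0.0]
force: [0.1, 1.4, -0.2]
opening: 0.497
grip_force: 0.0
clock: 7.07
position: [525.5, -39.2, 49.9]
ee_rot: [-0.037, 3.141, 0.0]
force: [0.6, -0.7, -1.8]
opening: 0.359
grip_force: 61.1
clock: 7.48
position: [524.7, -39.4, 100.2]
ee_rot: [0.036, -3.14, 0.0]
force: [0.1, -0.4, -1.6]
opening: 0.356
grip_force: 61.1
t 7.5 pos [524.7 -39.4 100.2] ang -3.118 F [ 0.1 -0.4 -1.6] op 0.356 g 61.1
units tool [ -4.39 -11.93  -1.99] turn 0.0198 rows 1.0
```

View pics/t2c.png

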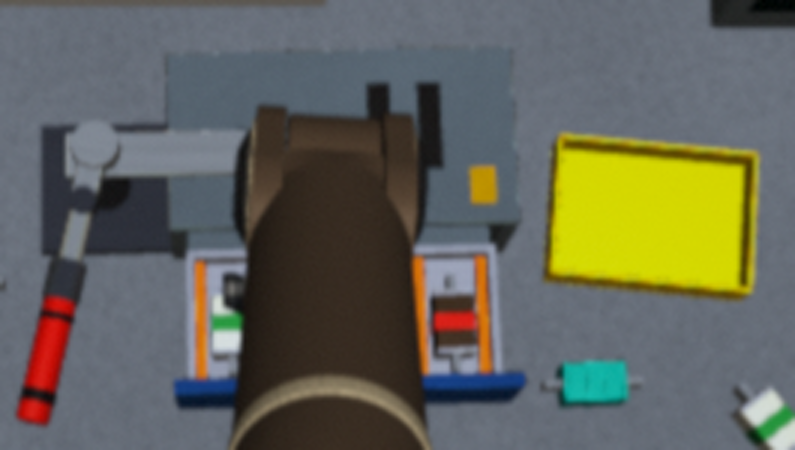

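Fuse B lies in pocket 3, the tray is unmoved, and blown2 is in the gripper. On to the tray.

```bash
python3 -m jog '[{"fingers":1,"tx":0,"ty":-0.95,"tz":-1,"turn":0},{"fingers":1,"tx":-0.38,"ty":-0.95,"tz":-1,"turn":0},{"fingers":1,"tx":-0.38,"ty":-0.95,"tz":-1,"turn":0},{"fingers":1,"tx":-0.38,"ty":-0.95,"tz":0,"turn":0},{"fingers":1,"tx":-0.38,"ty":-0.95,"tz":0,"turn":0}]' 60
python3 -m jog '[{"fingers":1,"tx":-0.38,"ty":-0.95,"tz":0,"turn":0},{"fingers":1,"tx":-0.38,"ty":-0.95,"tz":0,"turn":0},{"fingers":1,"tx":-0.38,"ty":-0.95,"tz":0,"turn":0},{"fingers":1,"tx":-0.38,"ty":-0.95,"tz":0,"turn":0},{"fingers":1,"tx":-0.38,"ty":-0.95,"tz":0,"turn":0}]'
python3 -m jog '[{"fingers":1,"tx":-0.38,"ty":-0.95,"tz":0,"turn":0},{"fingers":1,"tx":-0.38,"ty":-0.95,"tz":0,"turn":0},{"fingers":1,"tx":-0.38,"ty":-0.95,"tz":0,"turn":0.0195},{"fingers":1,"tx":0,"ty":0,"tz":0,"turn":0},{"fingers":1,"tx":0,"ty":0,"tz":0,"turn":0}]'
python3 - <<'E'
from h import *
plan(622,-284.6,38,3.04)
E
```

```text
clock: 7.95
position: [559.1, -134.7, 162.1]
ee_rot: [-0.037, 3.137, -0.001]
force: [0.7, 0.4, -2.6]
opening: 0.364
grip_force: 61.2
clock: 8.37
position: [598.3, -228.6, 160.3]
ee_rot: [-0.036, 3.141, -0.0]
force: [1.0, 1.0, -0.8]
opening: 0.361
grip_force: 61.2
clock: 8.78
position: [621.8, -285.5, 159.7]
ee_rot: [-0.158, -3.138, 0.001]
force: [-0.0, 0.2, -1.2]
opening: 0.359
grip_force: 61.2
t 8.8 pos [ 621.8 -285.5  159.7] ang 3.041 F [-0.   0.2 -1.2] op 0.359 g 61.2
units tool [-0.01  0.05  6.09] turn 0.0001 rows 0.0
```

```bash
python3 -m jog '[{"fingers":1,"tx":0,"ty":0,"tz":1,"turn":0},{"fingers":1,"tx":0,"ty":0,"tz":1,"turn":0},{"fingers":1,"tx":0,"ty":0,"tz":1,"turn":0},{"fingers":1,"tx":0,"ty":0,"tz":1,"turn":0},{"fingers":1,"tx":0,"ty":0,"tz":1,"turn":0}]' 60
python3 -m jog '[{"fingers":1,"tx":0,"ty":0,"tz":0.7,"turn":0},{"fingers":1,"tx":0,"ty":0,"tz":0.4,"turn":0},{"fingers":1,"tx":0,"ty":0,"tz":0,"turn":0},{"fingers":0.1,"tx":0,"ty":0,"tz":0,"turn":0},{"fingers":0.1,"tx":0,"ty":0,"tz":0,"turn":0}]'
python3 -m jog '[{"fingers":0.1,"tx":0,"ty":0,"tz":-0.5,"turn":0},{"fingers":0.1,"tx":0,"ty":0,"tz":-1,"turn":0},{"fingers":0,"tx":0,"ty":0,"tz":-1,"turn":0},{"fingers":0,"tx":0,"ty":0,"tz":-1,"turn":0},{"fingers":0,"tx":0,"ty":0,"tz":-1,"turn":-0.0195}]'
python3 - <<'E'
from h import *
plan(526,-98.5,110,3.165)
E
```

```text
clock: 9.2
position: [622.2, -282.5, 59.1]
ee_rot: [0.151, 3.138, 0.001]
force: [-0.3, -0.6, -2.0]
opening: 0.36
grip_force: 61.2
clock: 9.62
position: [623.1, -284.5, 38.9]
ee_rot: [0.155, 3.135, -0.001]
force: [0.6, 0.0, 0.1]
opening: 0.446
grip_force: 0.0
clock: 10.03
position: [622.7, -284.3, 130.3]
ee_rot: [-0.034, 3.139, -0.002]
force: [-0.1, -0.6, 0.9]
opening: 0.503
grip_force: 0.0
t 10.0 pos [ 622.7 -284.3  130.3] ang -3.120 F [-0.1 -0.6  0.9] op 0.503 g 0.0
units tool [4.63 9.39 1.  ] turn -0.0003 rows 0.0
```

```bash
python3 -m jog '[{"fingers":0,"tx":0.46,"ty":0.94,"tz":0,"turn":0},{"fingers":0,"tx":0.46,"ty":0.94,"tz":0,"turn":0},{"fingers":0,"tx":0.46,"ty":0.94,"tz":0,"turn":0},{"fingers":0,"tx":0.46,"ty":0.94,"tz":0,"turn":0},{"fingers":0,"tx":0.46,"ty":0.94,"tz":0,"turn":0}]' 60
python3 -m jog '[{"fingers":0,"tx":0.46,"ty":0.94,"tz":0,"turn":0},{"fingers":0,"tx":0.46,"ty":0.94,"tz":0,"turn":0},{"fingers":0,"tx":0.46,"ty":0.94,"tz":0,"turn":0},{"fingers":0,"tx":0.46,"ty":0.94,"tz":0,"turn":0},{"fingers":0,"tx":0.46,"ty":0.94,"tz":0,"turn":0}]'
python3 -m jog '[{"fingers":0,"tx":0,"ty":0,"tz":0.8,"turn":0},{"fingers":0,"tx":0,"ty":0,"tz":0,"turn":0},{"fingers":0,"tx":0,"ty":0,"tz":0,"turn":0},{"fingers":0,"tx":0,"ty":0,"tz":0,"turn":0},{"fingers":0,"tx":0,"ty":0,"tz":0,"turn":0}]'
python3 - <<'E'
from h import *
plan(526,-98.5,50,3.165);f=grab('wrist','w4.png');print(proj(f,(526,-98.5,52)))
im=cv2.imread('pics/w4.png')
cv2.imwrite('pics/w4c.png',cv2.resize(im,(480,360)))
E
```

```text
clock: 10.45
position: [574.1, -190.8, 129.5]
ee_rot: [-0.036, 3.139, -0.001]
force: [-0.3, 0.4, 0.5]
opening: 0.497
grip_force: 0.0
clock: 10.87
position: [526.1, -97.8, 129.3]
ee_rot: [-0.036, 3.138, -0.0]
force: [0.2, -0.8, 0.3]
opening: 0.5
grip_force: 0.0
clock: 11.28
position: [526.5, -99.3, 112.3]
ee_rot: [-0.035, 3.14, -0.001]
force: [-0.2, 0.3, 0.5]
opening: 0.501
grip_force: 0.0
t 11.3 pos [526.5 -99.3 112.3] ang -3.120 F [-0.2  0.3  0.5] op 0.501 g 0.0
units tool [0.03 0.04 3.12] turn -0.0002 rows 0.0
(np.float64(324.1505670174283), np.float64(273.10364775257733))
```

View pics/w4c.png

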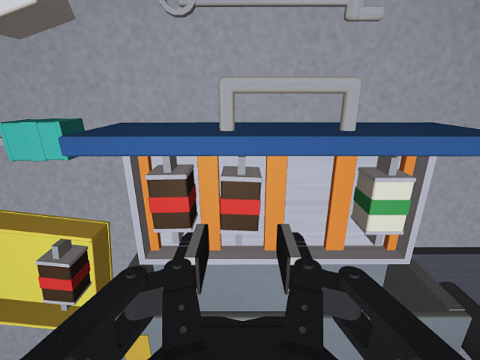

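The wrist view shows blown2 lying in the tray and blown1's top at about (320,276), against the predicted (324,273). Picking it.

```bash
python3 -m jog '[{"fingers":0,"tx":0,"ty":-0.02,"tz":0.6,"turn":0},{"fingers":0,"tx":0,"ty":0,"tz":0.8,"turn":0},{"fingers":0,"tx":0,"ty":0,"tz":0.8,"turn":0},{"fingers":0,"tx":0,"ty":0,"tz":0.6,"turn":0},{"fingers":0,"tx":0,"ty":0,"tz":0.3,"turn":0}]' 60
python3 -m jog '[{"fingers":1,"tx":0,"ty":0,"tz":0,"turn":0},{"fingers":1,"tx":0,"ty":0,"tz":0,"turn":0},{"fingers":1,"tx":0,"ty":0,"tz":0,"turn":0},{"fingers":1,"tx":0,"ty":0,"tz":0,"turn":0},{"fingers":1,"tx":0,"ty":0,"tz":-0.5,"turn":0}]'
python3 -m jog '[{"fingers":1,"tx":0,"ty":0,"tz":-1,"turn":0},{"fingers":1,"tx":0,"ty":0,"tz":-1,"turn":0},{"fingers":1,"tx":0,"ty":0,"tz":-1,"turn":0},{"fingers":1,"tx":0,"ty":0,"tz":-1,"turn":0},{"fingers":1,"tx":0,"ty":0,"tz":-1,"turn":0}]'
python3 - <<'E'
from h import *
plan(614,-368,150,3.04)
E
```

```text
clock: 11.75
position: [525.3, -99.2, 48.1]
ee_rot: [0.035, -3.14, -0.0]
force: [0.2, -0.1, 0.7]
opening: 0.502
grip_force: 0.0
clock: 12.17
position: [524.9, -98.6, 58.7]
ee_rot: [0.037, -3.139, -0.0]
force: [0.0, 0.3, -2.6]
opening: 0.357
grip_force: 61.3
clock: 12.58
position: [525.7, -98.8, 161.5]
ee_rot: [-0.036, 3.14, -0.0]
force: [1.0, 0.2, -1.4]
opening: 0.359
grip_force: 61.3
t 12.6 pos [525.7 -98.8 161.5] ang -3.118 F [ 1.   0.2 -1.4] op 0.359 g 61.3
units tool [ -4.1  -13.56   0.58] turn 0.0199 rows 1.0
```

```bash
python3 -m jog '[{"fingers":1,"tx":-0.293,"ty":-0.969,"tz":0,"turn":0},{"fingers":1,"tx":-0.293,"ty":-0.969,"tz":0,"turn":0},{"fingers":1,"tx":-0.293,"ty":-0.969,"tz":0,"turn":0},{"fingers":1,"tx":-0.293,"ty":-0.969,"tz":0,"turn":0},{"fingers":1,"tx":-0.293,"ty":-0.969,"tz":0,"turn":0}]' 60
python3 -m jog '[{"fingers":1,"tx":-0.293,"ty":-0.969,"tz":0,"turn":0},{"fingers":1,"tx":-0.293,"ty":-0.969,"tz":0,"turn":0},{"fingers":1,"tx":-0.293,"ty":-0.969,"tz":0,"turn":0},{"fingers":1,"tx":-0.293,"ty":-0.969,"tz":0,"turn":0},{"fingers":1,"tx":-0.293,"ty":-0.969,"tz":0,"turn":0}]'
python3 -m jog '[{"fingers":1,"tx":-0.293,"ty":-0.969,"tz":0,"turn":0},{"fingers":1,"tx":-0.293,"ty":-0.969,"tz":0,"turn":0},{"fingers":1,"tx":-0.293,"ty":-0.969,"tz":0,"turn":0},{"fingers":1,"tx":-0.293,"ty":-0.969,"tz":0,"turn":0},{"fingers":1,"tx":0,"ty":0,"tz":0,"turn":0.0195}]'
python3 - <<'E'
from h import *
plan(614,-368,38,3.04);f=grab('wrist','w5.png')
im=cv2.imread('pics/w5.png')
cv2.imwrite('pics/w5c.png',cv2.resize(im,(400,300)))
E
```

```text
clock: 13.0
position: [557.6, -195.8, 160.7]
ee_rot: [-0.037, 3.14, -0.0]
force: [0.4, -0.2, -0.7]
opening: 0.357
grip_force: 61.5
clock: 13.42
position: [589.1, -292.0, 160.6]
ee_rot: [-0.037, 3.141, -0.0]
force: [-0.3, 0.3, -1.4]
opening: 0.362
grip_force: 61.5
clock: 13.83
position: [613.5, -373.1, 160.5]
ee_rot: [0.159, 3.137, -0.005]
force: [-1.4, -0.4, -1.8]
opening: 0.357
grip_force: 61.3
t 13.8 pos [ 613.5 -373.1  160.5] ang 3.040 F [-1.4 -0.4 -1.8] op 0.357 g 61.3
units tool [0.01 0.28 6.12] turn 0.0001 rows 0.0
```

View pics/w5c.png

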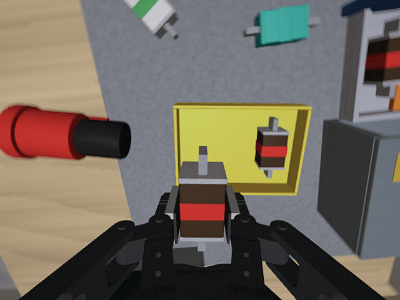

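Blown2 sits at the tray's right end, and the left part below the gripper is free. Lowering blown1 there.

```bash
python3 -m jog '[{"fingers":1,"tx":0,"ty":0,"tz":1,"turn":0},{"fingers":1,"tx":0,"ty":0,"tz":1,"turn":0},{"fingers":1,"tx":0,"ty":0,"tz":1,"turn":0},{"fingers":1,"tx":0,"ty":0,"tz":1,"turn":0},{"fingers":1,"tx":0,"ty":0,"tz":1,"turn":0}]' 60
python3 -m jog '[{"fingers":1,"tx":0,"ty":0,"tz":0.7,"turn":0},{"fingers":1,"tx":0,"ty":0,"tz":0.4,"turn":0},{"fingers":1,"tx":0,"ty":0,"tz":0,"turn":0},{"fingers":0.1,"tx":0,"ty":0,"tz":0,"turn":0},{"fingers":0.1,"tx":0,"ty":0,"tz":0,"turn":0}]'
python3 -m jog '[{"fingers":0.1,"tx":0,"ty":0,"tz":-0.5,"turn":0},{"fingers":0.1,"tx":0,"ty":0,"tz":-1,"turn":0},{"fingers":0,"tx":0,"ty":0,"tz":-1,"turn":0},{"fingers":0,"tx":0,"ty":0,"tz":-1,"turn":0},{"fingers":0,"tx":0,"ty":0,"tz":-1,"turn":-0.0195}]'
python3 - <<'E'
from h import *
plan(526.3,-157.4,110,3.165)
E
```

```text
clock: 14.3
position: [614.4, -367.1, 59.5]
ee_rot: [0.151, 3.137, 0.001]
force: [-0.4, -0.7, -1.5]
opening: 0.358
grip_force: 61.4
clock: 14.72
position: [615.1, -368.7, 39.0]
ee_rot: [0.155, 3.135, -0.002]
force: [-0.5, -0.3, 0.8]
opening: 0.449
grip_force: 0.0
clock: 15.13
position: [614.7, -368.3, 130.4]
ee_rot: [-0.034, 3.139, -0.002]
force: [-0.8, -0.5, 0.5]
opening: 0.499
grip_force: 0.0
t 15.1 pos [ 614.7 -368.3  130.4] ang -3.120 F [-0.8 -0.5  0.5] op 0.499 g 0.0
units tool [ 4.19 10.64  1.  ] turn -0.0002 rows 0.0
```

```bash
python3 -m jog '[{"fingers":0.05,"tx":0.381,"ty":0.967,"tz":0,"turn":0},{"fingers":0.05,"tx":0.381,"ty":0.967,"tz":0,"turn":0},{"fingers":0.05,"tx":0.381,"ty":0.967,"tz":0,"turn":0},{"fingers":0.05,"tx":0.381,"ty":0.967,"tz":0,"turn":0},{"fingers":0.05,"tx":0.381,"ty":0.967,"tz":0,"turn":0}]' 60
python3 -m jog '[{"fingers":0.05,"tx":0.381,"ty":0.967,"tz":0,"turn":0},{"fingers":0.05,"tx":0.381,"ty":0.967,"tz":0,"turn":0},{"fingers":0.05,"tx":0.381,"ty":0.967,"tz":0,"turn":0},{"fingers":0.05,"tx":0.381,"ty":0.967,"tz":0,"turn":0},{"fingers":0.05,"tx":0.381,"ty":0.967,"tz":0,"turn":0}]'
python3 -m jog '[{"fingers":0.05,"tx":0.381,"ty":0.967,"tz":0,"turn":0},{"fingers":0.05,"tx":0,"ty":0,"tz":0.8,"turn":0},{"fingers":0.05,"tx":0,"ty":0,"tz":0.8,"turn":0},{"fingers":0.05,"tx":0,"ty":0,"tz":0.8,"turn":0},{"fingers":0.05,"tx":0,"ty":0,"tz":0.3,"turn":0}]'
python3 -m jog '[{"fingers":0.05,"tx":0,"ty":0,"tz":0.4,"turn":0},{"fingers":0.05,"tx":0,"ty":0,"tz":0.4,"turn":0},{"fingers":0.05,"tx":0,"ty":0,"tz":0.1,"turn":0},{"fingers":0.05,"tx":0,"ty":0,"tz":0,"turn":0},{"fingers":0.05,"tx":0,"ty":0,"tz":0,"turn":0}]'
python3 -m jog '[{"fingers":1,"tx":0,"ty":0,"tz":0,"turn":0},{"fingers":1,"tx":0,"ty":0,"tz":0,"turn":0},{"fingers":1,"tx":0,"ty":0,"tz":0,"turn":0},{"fingers":1,"tx":0,"ty":0,"tz":0,"turn":0},{"fingers":1,"tx":0,"ty":0,"tz":-0.5,"turn":0}]'
python3 - <<'E'
from h import *
plan(526.3,-157.4,160,3.165)
E
```

```text
clock: 15.55
position: [574.0, -271.9, 129.5]
ee_rot: [-0.036, 3.139, -0.001]
force: [-0.3, 0.4, -0.1]
opening: 0.478
grip_force: 0.0
clock: 15.97
position: [533.8, -176.0, 129.4]
ee_rot: [-0.036, 3.138, -0.001]
force: [0.3, 0.5, 0.1]
opening: 0.479
grip_force: 0.0
clock: 16.38
position: [525.4, -157.1, 73.4]
ee_rot: [-0.037, 3.141, 0.0]
force: [-0.6, 0.8, 0.2]
opening: 0.477
grip_force: 0.0
clock: 16.8
position: [525.6, -157.5, 55.6]
ee_rot: [-0.036, 3.141, -0.0]
force: [-0.6, -0.8, 0.6]
opening: 0.474
grip_force: 0.0
clock: 17.22
position: [524.4, -157.0, 64.4]
ee_rot: [0.037, -3.139, -0.001]
force: [-1.0, 0.5, -2.5]
opening: 0.353
grip_force: 59.6
t 17.2 pos [ 524.4 -157.    64.4] ang -3.118 F [-1.   0.5 -2.5] op 0.353 g 59.6
units tool [-0.08 -0.02 -4.78] turn -0.0 rows 0.0
```

```bash
cat >> h.py <<'E'
def tray(f,lo=(405,150),hi=(510,260)):
    h=cv2.cvtColor(f['color'],cv2.COLOR_RGB2HSV);m=cv2.inRange(h,(25,150,60),(35,255,255))
    M=np.zeros_like(m);M[lo[1]:hi[1],lo[0]:hi[0]]=m[lo[1]:hi[1],lo[0]:hi[0]]
    p=np.argwhere(M)[:,::-1].astype(np.float32);print('tray px',cv2.minAreaRect(p),len(p))
E
python3 -m jog '[{"fingers":1,"tx":0,"ty":0,"tz":-1,"turn":0},{"fingers":1,"tx":0,"ty":0,"tz":-1,"turn":0},{"fingers":1,"tx":0,"ty":0,"tz":-1,"turn":0},{"fingers":1,"tx":0,"ty":0,"tz":-1,"turn":0},{"fingers":1,"tx":0,"ty":0,"tz":-0.8,"turn":0}]' 60
python3 - <<'E'
from h import *
tray(load('top'));
f=dict(color=cv2.cvtColor(cv2.imread('pics/top0.png'),cv2.COLOR_BGR2RGB));tray(f)
g=grab('top','t3.png');tray(g)
plan(618,-326.4,160,3.04)
E
```

```text
clock: 17.63
position: [525.3, -157.4, 163.2]
ee_rot: [-0.036, 3.141, -0.0]
force: [0.1, -0.1, -1.9]
opening: 0.35
grip_force: 59.6
tray px ((452.529052734375, 211.19142150878906), (69.12702941894531, 47.731468200683594), 5.389311790466309) 3115
tray px ((452.5779113769531, 211.14344787597656), (69.07877349853516, 47.8028678894043), 5.19442892074585) 3110
tray px ((465.26641845703125, 212.06968688964844), (43.63822937011719, 47.712337493896484), 5.19442892074585) 1377
t 17.7 pos [ 526.8 -157.8  166. ] ang -3.119 F [ 0.4 -0.3  2. ] op 0.351 g 59.7
units tool [-4.36 -8.53  0.33] turn 0.0198 rows 1.0
```

```bash
python3 -m jog '[{"fingers":1,"tx":-0.48,"ty":-0.95,"tz":0,"turn":0},{"fingers":1,"tx":-0.48,"ty":-0.95,"tz":0,"turn":0},{"fingers":1,"tx":-0.48,"ty":-0.95,"tz":0,"turn":0},{"fingers":1,"tx":-0.48,"ty":-0.95,"tz":0,"turn":0},{"fingers":1,"tx":-0.48,"ty":-0.95,"tz":0,"turn":0}]' 60
python3 -m jog '[{"fingers":1,"tx":-0.48,"ty":-0.95,"tz":0,"turn":0},{"fingers":1,"tx":-0.48,"ty":-0.95,"tz":0,"turn":0},{"fingers":1,"tx":-0.48,"ty":-0.95,"tz":0,"turn":0},{"fingers":1,"tx":-0.48,"ty":-0.95,"tz":0,"turn":0},{"fingers":1,"tx":0,"ty":0,"tz":0,"turn":0.0195}]'
python3 -m jog '[{"fingers":1,"tx":0,"ty":0,"tz":1,"turn":0},{"fingers":1,"tx":0,"ty":0,"tz":1,"turn":0},{"fingers":1,"tx":0,"ty":0,"tz":1,"turn":0},{"fingers":1,"tx":0,"ty":0,"tz":1,"turn":0},{"fingers":1,"tx":0,"ty":0,"tz":0.9,"turn":0}]'
python3 -m jog '[{"fingers":1,"tx":0,"ty":0,"tz":0.6,"turn":0},{"fingers":1,"tx":0,"ty":0,"tz":0.2,"turn":0},{"fingers":1,"tx":0,"ty":0,"tz":0,"turn":0},{"fingers":0.1,"tx":0,"ty":0,"tz":0,"turn":0},{"fingers":0.1,"tx":0,"ty":0,"tz":0,"turn":0}]'
python3 -m jog '[{"fingers":0.1,"tx":0,"ty":0,"tz":-0.5,"turn":0},{"fingers":0.1,"tx":0,"ty":0,"tz":-1,"turn":0},{"fingers":-1,"tx":0,"ty":0,"tz":-1,"turn":0},{"fingers":-1,"tx":0,"ty":0,"tz":-1,"turn":0},{"fingers":-1,"tx":0,"ty":0,"tz":-1,"turn":0.0195}]'
python3 - <<'E'
from h import *
plan(446.9,-414.7,100,-2.484);
E
```

```text
clock: 18.1
position: [575.5, -251.8, 161.0]
ee_rot: [0.037, -3.14, -0.001]
force: [0.1, -0.1, -1.6]
opening: 0.353
grip_force: 59.7
clock: 18.52
position: [615.6, -330.9, 160.6]
ee_rot: [-0.158, -3.137, 0.004]
force: [-1.2, 0.3, -1.5]
opening: 0.353
grip_force: 59.8
clock: 18.93
position: [614.9, -325.8, 61.5]
ee_rot: [-0.156, -3.136, -0.001]
force: [-0.9, 0.7, -2.1]
opening: 0.352
grip_force: 59.8
clock: 19.35
position: [616.6, -326.9, 48.9]
ee_rot: [0.156, 3.135, -0.002]
force: [0.1, -0.5, 1.1]
opening: 0.453
grip_force: 0.0
clock: 19.77
position: [616.1, -326.8, 140.4]
ee_rot: [0.345, 3.12, -0.001]
force: [0.3, -0.2, -0.3]
opening: 0.853
grip_force: 0.0
t 19.8 pos [ 616.1 -326.8  140.4] ang 2.921 F [ 0.3 -0.2 -0.3] op 0.853 g 0.0
units tool [ 7.3  -6.14  2.  ] turn -0.1398 rows 7.1
```

```bash
python3 -m jog '[{"fingers":-1,"tx":0.91,"ty":-0.77,"tz":0,"turn":0},{"fingers":-1,"tx":0.91,"ty":-0.77,"tz":0,"turn":0},{"fingers":-1,"tx":0.91,"ty":-0.77,"tz":0,"turn":0},{"fingers":-1,"tx":0.91,"ty":-0.77,"tz":0,"turn":0},{"fingers":-1,"tx":0.91,"ty":-0.77,"tz":0,"turn":0}]' 60
python3 -m jog '[{"fingers":-1,"tx":0.91,"ty":-0.77,"tz":0,"turn":0},{"fingers":-1,"tx":0.91,"ty":-0.77,"tz":0,"turn":0},{"fingers":-1,"tx":0.91,"ty":-0.77,"tz":0,"turn":0},{"fingers":-1,"tx":0,"ty":0,"tz":0.5,"turn":-0.0175},{"fingers":-1,"tx":0,"ty":0,"tz":0.5,"turn":-0.0175}]'
python3 -m jog '[{"fingers":-1,"tx":0,"ty":0,"tz":0.5,"turn":-0.0175},{"fingers":-1,"tx":0,"ty":0,"tz":0.5,"turn":-0.0175},{"fingers":-1,"tx":0,"ty":0,"tz":0,"turn":-0.0175},{"fingers":-1,"tx":0,"ty":0,"tz":0,"turn":-0.0175},{"fingers":-1,"tx":0,"ty":0,"tz":0,"turn":-0.0175}]'
python3 -m jog '[{"fingers":-1,"tx":0,"ty":0,"tz":0,"turn":-0.0175},{"fingers":-1,"tx":0,"ty":0,"tz":0,"turn":0},{"fingers":-1,"tx":0,"ty":0,"tz":0,"turn":0},{"fingers":-1,"tx":0,"ty":0,"tz":0,"turn":0},{"fingers":-1,"tx":0,"ty":0,"tz":0,"turn":0}]'
python3 - <<'E'
from h import *
plan(446.9,-414.7,30,-2.484)
f=grab('wrist','w6.png');print(proj(f,(446.9,-414.7,32)))
h=cv2.cvtColor(f['color'],cv2.COLOR_RGB2HSV);m=cv2.inRange(h,(50,120,50),(75,255,255))
n,l,s,c=cv2.connectedComponentsWithStats(m);print([(s[i],c[i].round(1)) for i in range(1,n) if s[i,4]>50])
p=np.argwhere(m[:,:]>0)[:,::-1].astype(np.float32);print(cv2.minAreaRect(p))
E
```

```text
clock: 20.18
position: [509.6, -382.2, 139.5]
ee_rot: [0.347, 3.12, -0.002]
force: [-1.0, -1.4, 0.0]
opening: 0.995
grip_force: 0.0
clock: 20.6
position: [445.7, -416.7, 120.0]
ee_rot: [0.001, 3.139, -0.005]
force: [0.2, 0.8, -0.6]
opening: 1.002
grip_force: 0.0
clock: 21.02
position: [447.1, -415.0, 99.0]
ee_rot: [-0.858, 3.021, -0.003]
force: [-0.6, 0.0, -0.4]
opening: 1.001
grip_force: 0.0
clock: 21.43
position: [446.2, -415.2, 97.8]
ee_rot: [1.009, -2.974, 0.002]
force: [0.3, 0.2, -0.2]
opening: 0.998
grip_force: 0.0
t 21.4 pos [ 446.2 -415.2   97.8] ang -2.487 F [ 0.3  0.2 -0.2] op 0.998 g 0.0
units tool [-0.05  0.    3.39] turn -0.0005 rows 0.0
(np.float64(322.9239507659814), np.float64(271.5147131174309))
[(array([294, 262,  52,  20, 947], dtype=int32), array([319.4, 272.3]))]
((319.5, 271.5), (19.0, 51.0), 90.0)
```

```bash
python3 -m jog '[{"fingers":-1,"tx":0,"ty":-0.05,"tz":0.8,"turn":0},{"fingers":-1,"tx":0,"ty":0,"tz":0.9,"turn":0},{"fingers":-1,"tx":0,"ty":0,"tz":0.9,"turn":0},{"fingers":-1,"tx":0,"ty":0,"tz":0.6,"turn":0},{"fingers":-1,"tx":0,"ty":0,"tz":0.25,"turn":0}]' 60
python3 -m jog '[{"fingers":1,"tx":0,"ty":0,"tz":0,"turn":0},{"fingers":1,"tx":0,"ty":0,"tz":0,"turn":0},{"fingers":1,"tx":0,"ty":0,"tz":0,"turn":0},{"fingers":1,"tx":0,"ty":0,"tz":0,"turn":0},{"fingers":1,"tx":0,"ty":0,"tz":0,"turn":0}]'
python3 -m jog '[{"fingers":1,"tx":0,"ty":0,"tz":0,"turn":0},{"fingers":1,"tx":0,"ty":0,"tz":0,"turn":0},{"fingers":1,"tx":0,"ty":0,"tz":-0.5,"turn":0},{"fingers":1,"tx":0,"ty":0,"tz":-1,"turn":0},{"fingers":1,"tx":0,"ty":0,"tz":-1,"turn":0}]'
python3 -m jog '[{"fingers":1,"tx":0,"ty":0,"tz":-1,"turn":0.0195},{"fingers":1,"tx":0,"ty":0,"tz":-1,"turn":0.0195},{"fingers":1,"tx":0,"ty":0,"tz":-1,"turn":0.0195},{"fingers":1,"tx":0,"ty":0,"tz":0,"turn":0.0195},{"fingers":1,"tx":0,"ty":0,"tz":0,"turn":0.0195}]'
python3 - <<'E'
from h import *
plan(526,-98.5,150,3.165)
g=grab('top','t4.png');tray(g)
h=cv2.cvtColor(g['color'],cv2.COLOR_RGB2HSV);m=cv2.inRange(h,(0,180,90),(8,255,255))
n,l,s,c=cv2.connectedComponentsWithStats(m);print([(s[i,4],c[i].round(1)) for i in range(1,n) if s[i,4]>20])
E
```

```text
clock: 21.9
position: [446.6, -414.3, 26.3]
ee_rot: [1.014, -2.971, -0.003]
force: [-0.2, 0.2, -0.1]
opening: 0.997
grip_force: 0.0
clock: 22.32
position: [447.9, -416.0, 29.7]
ee_rot: [-1.014, 2.972, -0.003]
force: [-0.9, -0.0, -0.7]
opening: 0.359
grip_force: 60.3
clock: 22.73
position: [446.3, -414.7, 78.5]
ee_rot: [1.014, -2.972, -0.003]
force: [1.0, -0.9, -2.5]
opening: 0.356
grip_force: 60.2
clock: 23.15
position: [447.6, -415.7, 140.6]
ee_rot: [-0.061, 3.139, -0.002]
force: [0.1, -0.3, -2.4]
opening: 0.356
grip_force: 60.3
t 23.1 pos [ 447.6 -415.7  140.6] ang -3.103 F [ 0.1 -0.3 -2.4] op 0.356 g 60.3
units tool [-4.53 15.7  -0.49] turn 0.0025 rows 0.1
tray px ((452.54144287109375, 211.0034637451172), (68.84471130371094, 47.91724395751953), 4.763641834259033) 2041
[(np.int32(1335), array([117. , 113.2])), (np.int32(29), array([547.2, 137.9])), (np.int32(28), array([560. , 137.7])), (np.int32(32), array([117.5, 144. ])), (np.int32(87), array([474. , 205.4])), (np.int32(87), array([434.7, 209.8])), (np.int32(88), array([452.2, 212. ])), (np.int32(124), array([540.4, 222.9])), (np.int32(48), array([254.2, 241.5])), (np.int32(239), array([250.5, 257.5])), (np.int32(70), array([246. , 276.4])), (np.int32(348), array([280.8, 320.3]))]
```

```bash
python3 -m jog '[{"fingers":1,"tx":-0.283,"ty":0.98,"tz":-0.3,"turn":0},{"fingers":1,"tx":-0.283,"ty":0.98,"tz":-0.2,"turn":0},{"fingers":1,"tx":-0.283,"ty":0.98,"tz":0,"turn":0},{"fingers":1,"tx":-0.283,"ty":0.98,"tz":0,"turn":0},{"fingers":1,"tx":-0.283,"ty":0.98,"tz":0,"turn":0}]' 60
python3 -m jog '[{"fingers":1,"tx":-0.283,"ty":0.98,"tz":0,"turn":0},{"fingers":1,"tx":-0.283,"ty":0.98,"tz":0,"turn":0},{"fingers":1,"tx":-0.283,"ty":0.98,"tz":0,"turn":0},{"fingers":1,"tx":-0.283,"ty":0.98,"tz":0,"turn":0},{"fingers":1,"tx":-0.283,"ty":0.98,"tz":0,"turn":0}]'
python3 -m jog '[{"fingers":1,"tx":-0.283,"ty":0.98,"tz":0,"turn":0},{"fingers":1,"tx":-0.283,"ty":0.98,"tz":0,"turn":0},{"fingers":1,"tx":-0.283,"ty":0.98,"tz":0,"turn":0},{"fingers":1,"tx":-0.283,"ty":0.98,"tz":0,"turn":0},{"fingers":1,"tx":-0.283,"ty":0.98,"tz":0,"turn":0}]'
python3 -m jog '[{"fingers":1,"tx":-0.283,"ty":0.98,"tz":0,"turn":0.0025},{"fingers":1,"tx":0,"ty":0,"tz":0,"turn":0},{"fingers":1,"tx":0,"ty":0,"tz":0,"turn":0},{"fingers":1,"tx":0,"ty":0,"tz":0,"turn":0},{"fingers":1,"tx":0,"ty":0,"tz":0,"turn":0}]'
python3 - <<'E'
from h import *
plan(525.3,-98.5,49,3.165)
E
```

```text
clock: 23.62
position: [470.8, -315.0, 148.5]
ee_rot: [0.076, -3.14, -0.001]
force: [0.5, 0.3, -1.8]
opening: 0.355
grip_force: 60.2
clock: 24.03
position: [494.6, -215.8, 148.5]
ee_rot: [0.076, -3.14, -0.0]
force: [-1.2, 0.2, -1.8]
opening: 0.355
grip_force: 60.2
clock: 24.45
position: [518.4, -116.7, 148.5]
ee_rot: [0.076, -3.14, -0.0]
force: [0.6, 0.7, -2.3]
opening: 0.357
grip_force: 60.2
clock: 24.87
position: [523.0, -99.0, 148.3]
ee_rot: [0.046, -3.141, 0.001]
force: [-0.2, -0.1, -1.9]
opening: 0.364
grip_force: 60.3
t 24.9 pos [523.  -99.  148.3] ang -3.112 F [-0.2 -0.1 -1.9] op 0.364 g 60.3
units tool [-0.12  0.02  4.97] turn 0.0009 rows 0.0
```

```bash
python3 -m jog '[{"fingers":1,"tx":-0.12,"ty":0.02,"tz":0.9,"turn":0.0009},{"fingers":1,"tx":0,"ty":0,"tz":1,"turn":0},{"fingers":1,"tx":0,"ty":0,"tz":1,"turn":0},{"fingers":1,"tx":0,"ty":0,"tz":0.9,"turn":0},{"fingers":1,"tx":0,"ty":0,"tz":0.5,"turn":0}]' 60
python3 -m jog '[{"fingers":1,"tx":0,"ty":0,"tz":0.3,"turn":0},{"fingers":1,"tx":0,"ty":0,"tz":0.2,"turn":0},{"fingers":1,"tx":0,"ty":0,"tz":0.1,"turn":0},{"fingers":1,"tx":0,"ty":0,"tz":0,"turn":0},{"fingers":1,"tx":0,"ty":0,"tz":0,"turn":0}]'
python3 -m jog '[{"fingers":0,"tx":0,"ty":0,"tz":0,"turn":0},{"fingers":0,"tx":0,"ty":0,"tz":0,"turn":0},{"fingers":0,"tx":0,"ty":0,"tz":-0.4,"turn":0},{"fingers":0,"tx":0,"ty":0,"tz":-1,"turn":0},{"fingers":0,"tx":0,"ty":0,"tz":-1,"turn":0}]'
python3 -m jog '[{"fingers":-1,"tx":0,"ty":0,"tz":-1,"turn":0},{"fingers":-1,"tx":0,"ty":0,"tz":-1,"turn":0},{"fingers":-1,"tx":0,"ty":0,"tz":-1,"turn":0},{"fingers":-1,"tx":0,"ty":0,"tz":-1,"turn":0},{"fingers":-1,"tx":0,"ty":0,"tz":-0.5,"turn":0}]'
python3 - <<'E'
from h import *
plan(550.3,361,190,2.542)
E
```

```text
clock: 25.28
position: [524.5, -98.4, 60.4]
ee_rot: [0.036, -3.139, 0.0]
force: [-0.0, 0.2, -2.6]
opening: 0.358
grip_force: 60.3
clock: 25.7
position: [526.4, -97.5, 50.9]
ee_rot: [-0.037, 3.14, -0.0]
force: [0.7, 0.3, -1.8]
opening: 0.361
grip_force: 60.3
clock: 26.12
position: [525.4, -97.3, 99.1]
ee_rot: [0.038, -3.14, -0.0]
force: [-0.2, 0.1, -0.5]
opening: 0.501
grip_force: 0.0
clock: 26.53
position: [527.0, -97.5, 191.7]
ee_rot: [-0.037, 3.137, -0.001]
force: [0.8, 0.5, 0.1]
opening: 1.0
grip_force: 0.0
t 26.5 pos [527.  -97.5 191.7] ang -3.118 F [0.8 0.5 0.1] op 1.000 g 0.0
units tool [-1.71 22.89  0.08] turn 0.0992 rows 5.0
```

```bash
python3 -m jog '[{"fingers":-1,"tx":-0.07,"ty":0.995,"tz":0,"turn":0},{"fingers":-1,"tx":-0.07,"ty":0.995,"tz":0,"turn":0},{"fingers":-1,"tx":-0.07,"ty":0.995,"tz":0,"turn":0},{"fingers":-1,"tx":-0.07,"ty":0.995,"tz":0,"turn":0},{"fingers":-1,"tx":-0.07,"ty":0.995,"tz":0,"turn":0}]' 60
python3 -m jog '[{"fingers":-1,"tx":-0.07,"ty":0.995,"tz":0,"turn":0},{"fingers":-1,"tx":-0.07,"ty":0.995,"tz":0,"turn":0},{"fingers":-1,"tx":-0.07,"ty":0.995,"tz":0,"turn":0},{"fingers":-1,"tx":-0.07,"ty":0.995,"tz":0,"turn":0},{"fingers":-1,"tx":-0.07,"ty":0.995,"tz":0,"turn":0}]'
python3 -m jog '[{"fingers":-1,"tx":-0.07,"ty":0.995,"tz":0,"turn":0},{"fingers":-1,"tx":-0.07,"ty":0.995,"tz":0,"turn":0},{"fingers":-1,"tx":-0.07,"ty":0.995,"tz":0,"turn":0},{"fingers":-1,"tx":-0.07,"ty":0.995,"tz":0,"turn":0},{"fingers":-1,"tx":-0.07,"ty":0.995,"tz":0,"turn":0}]'
python3 -m jog '[{"fingers":-1,"tx":-0.07,"ty":0.995,"tz":0,"turn":0},{"fingers":-1,"tx":-0.07,"ty":0.995,"tz":0,"turn":0},{"fingers":-1,"tx":-0.07,"ty":0.995,"tz":0,"turn":0},{"fingers":-1,"tx":-0.07,"ty":0.995,"tz":0,"turn":0},{"fingers":-1,"tx":-0.07,"ty":0.995,"tz":0,"turn":0}]'
python3 -m jog '[{"fingers":-1,"tx":-0.07,"ty":0.995,"tz":0,"turn":0},{"fingers":-1,"tx":-0.07,"ty":0.995,"tz":0,"turn":0},{"fingers":-1,"tx":-0.07,"ty":0.995,"tz":0,"turn":0},{"fingers":-1,"tx":0,"ty":0,"tz":0.5,"turn":0.0165},{"fingers":-1,"tx":0,"ty":0,"tz":0.8,"turn":0.0165}]'
python3 -m jog '[{"fingers":-1,"tx":0,"ty":0,"tz":0.8,"turn":0.0165},{"fingers":-1,"tx":0,"ty":0,"tz":0.8,"turn":0.0165},{"fingers":-1,"tx":0,"ty":0,"tz":0.8,"turn":0.0165},{"fingers":-1,"tx":0,"ty":0,"tz":0.8,"turn":0.0165},{"fingers":-1,"tx":0,"ty":0,"tz":0,"turn":0}]'
python3 -m jog '[{"fingers":-1,"tx":0,"ty":0,"tz":0,"turn":0},{"fingers":-1,"tx":0,"ty":0,"tz":0,"turn":0},{"fingers":-1,"tx":0,"ty":0,"tz":0,"turn":0},{"fingers":-1,"tx":0,"ty":0,"tz":0,"turn":0},{"fingers":-1,"tx":0,"ty":0,"tz":0,"turn":0}]'
python3 - <<'E'
from h import *
plan(550.3,361,28,2.542)
f=grab('wrist','w7.png');print(proj(f,(550.3,361,32)))
h=cv2.cvtColor(f['color'],cv2.COLOR_RGB2HSV);m=cv2.inRange(h,(50,120,50),(75,255,255))
n,l,s,c=cv2.connectedComponentsWithStats(m);
for i in range(1,n):
  if s[i,4]>50: print(s[i],c[i].round(1),cv2.minAreaRect(np.argwhere(l==i)[:,::-1].astype(np.float32)))
E
```

```text
clock: 26.95
position: [530.4, 3.1, 188.6]
ee_rot: [-0.037, 3.141, 0.0]
force: [0.2, -0.2, -0.5]
opening: 1.002
grip_force: 0.0
clock: 27.37
position: [535.0, 102.8, 188.5]
ee_rot: [-0.037, 3.141, 0.0]
force: [-0.3, -0.6, -0.7]
opening: 0.995
grip_force: 0.0
clock: 27.78
position: [539.6, 202.4, 188.5]
ee_rot: [-0.038, 3.141, -0.0]
force: [0.7, -1.6, -0.4]
opening: 1.003
grip_force: 0.0
clock: 28.2
position: [544.2, 302.0, 188.4]
ee_rot: [0.038, -3.141, 0.0]
force: [0.5, -0.4, -0.2]
opening: 1.002
grip_force: 0.0
clock: 28.62
position: [547.3, 363.4, 163.6]
ee_rot: [0.291, 3.126, 0.005]
force: [0.7, -1.1, -0.3]
opening: 0.998
grip_force: 0.0
clock: 29.03
position: [545.2, 359.9, 95.0]
ee_rot: [-0.931, -2.997, 0.007]
force: [-0.9, -0.4, -0.2]
opening: 0.997
grip_force: 0.0
clock: 29.45
position: [547.6, 361.1, 99.3]
ee_rot: [0.924, 3.002, 0.002]
force: [-0.2, -0.5, -0.6]
opening: 1.0
grip_force: 0.0
t 29.4 pos [547.6 361.1  99.3] ang 2.544 F [-0.2 -0.5 -0.6] op 1.000 g 0.0
units tool [-0.11  0.07  3.56] turn 0.0003 rows 0.0
(np.float64(324.993190335462), np.float64(273.0240179699146))
[304 264  51  20 929] [328.8 273.6] ((329.0, 273.5), (19.0, 50.0), 90.0)
```

```bash
python3 -m jog '[{"fingers":-1,"tx":-0.11,"ty":0.12,"tz":0.9,"turn":0},{"fingers":-1,"tx":0,"ty":0,"tz":0.9,"turn":0},{"fingers":-1,"tx":0,"ty":0,"tz":0.9,"turn":0},{"fingers":-1,"tx":0,"ty":0,"tz":0.6,"turn":0},{"fingers":-1,"tx":0,"ty":0,"tz":0.25,"turn":0}]' 60
python3 -m jog '[{"fingers":1,"tx":0,"ty":0,"tz":0,"turn":0},{"fingers":1,"tx":0,"ty":0,"tz":0,"turn":0},{"fingers":1,"tx":0,"ty":0,"tz":0,"turn":0},{"fingers":1,"tx":0,"ty":0,"tz":0,"turn":0},{"fingers":1,"tx":0,"ty":0,"tz":0,"turn":0}]'
python3 -m jog '[{"fingers":1,"tx":0,"ty":0,"tz":0,"turn":0},{"fingers":1,"tx":0,"ty":0,"tz":0,"turn":0},{"fingers":1,"tx":0,"ty":0,"tz":-0.5,"turn":0},{"fingers":1,"tx":0,"ty":0,"tz":-1,"turn":0},{"fingers":1,"tx":0,"ty":0,"tz":-1,"turn":0}]'
python3 -m jog '[{"fingers":1,"tx":0,"ty":0,"tz":-1,"turn":-0.0165},{"fingers":1,"tx":0,"ty":0,"tz":-1,"turn":-0.0165},{"fingers":1,"tx":0,"ty":0,"tz":-1,"turn":-0.0165},{"fingers":1,"tx":0,"ty":0,"tz":-1,"turn":-0.0165},{"fingers":1,"tx":0,"ty":0,"tz":-1,"turn":-0.0165}]'
python3 -m jog '[{"fingers":1,"tx":0,"ty":0,"tz":-1,"turn":-0.0165},{"fingers":1,"tx":0,"ty":0,"tz":0,"turn":0},{"fingers":1,"tx":0,"ty":0,"tz":0,"turn":0},{"fingers":1,"tx":0,"ty":0,"tz":0,"turn":0},{"fingers":1,"tx":0,"ty":0,"tz":0,"turn":0}]'
python3 - <<'E'
from h import *
plan(524.5,-39,190,3.165)
E
```

```text
clock: 29.92
position: [549.4, 361.0, 25.4]
ee_rot: [-0.925, -3.001, 0.003]
force: [-0.7, -0.2, -0.7]
opening: 0.998
grip_force: 0.0
clock: 30.33
position: [551.2, 362.3, 28.8]
ee_rot: [0.925, 3.001, 0.003]
force: [-0.9, -0.6, -1.5]
opening: 0.357
grip_force: 60.4
clock: 30.75
position: [549.3, 360.9, 77.2]
ee_rot: [-0.925, -3.001, 0.004]
force: [0.3, 0.2, -1.9]
opening: 0.358
grip_force: 60.4
clock: 31.17
position: [549.9, 361.2, 178.6]
ee_rot: [-0.117, -3.139, 0.001]
force: [0.1, 0.1, -2.2]
opening: 0.358
grip_force: 60.4
clock: 31.58
position: [549.5, 361.0, 195.7]
ee_rot: [0.034, -3.139, 0.003]
force: [-0.6, 0.8, -2.4]
opening: 0.359
grip_force: 60.5
t 31.6 pos [549.5 361.  195.7] ang -3.120 F [-0.6  0.8 -2.4] op 0.359 g 60.5
units tool [  1.69 -19.97   0.32] turn -0.0002 rows 0.0
```

```bash
python3 -m jog '[{"fingers":1,"tx":0.085,"ty":-1,"tz":0,"turn":0},{"fingers":1,"tx":0.085,"ty":-1,"tz":0,"turn":0},{"fingers":1,"tx":0.085,"ty":-1,"tz":0,"turn":0},{"fingers":1,"tx":0.085,"ty":-1,"tz":0,"turn":0},{"fingers":1,"tx":0.085,"ty":-1,"tz":0,"turn":0}]' 60
python3 -m jog '[{"fingers":1,"tx":0.085,"ty":-1,"tz":0,"turn":0},{"fingers":1,"tx":0.085,"ty":-1,"tz":0,"turn":0},{"fingers":1,"tx":0.085,"ty":-1,"tz":0,"turn":0},{"fingers":1,"tx":0.085,"ty":-1,"tz":0,"turn":0},{"fingers":1,"tx":0.085,"ty":-1,"tz":0,"turn":0}]'
python3 -m jog '[{"fingers":1,"tx":0.085,"ty":-1,"tz":0,"turn":0},{"fingers":1,"tx":0.085,"ty":-1,"tz":0,"turn":0},{"fingers":1,"tx":0.085,"ty":-1,"tz":0,"turn":0},{"fingers":1,"tx":0.085,"ty":-1,"tz":0,"turn":0},{"fingers":1,"tx":0.085,"ty":-1,"tz":0,"turn":0}]'
python3 -m jog '[{"fingers":1,"tx":0.085,"ty":-1,"tz":0,"turn":0},{"fingers":1,"tx":0.085,"ty":-1,"tz":0,"turn":0},{"fingers":1,"tx":0.085,"ty":-1,"tz":0,"turn":0},{"fingers":1,"tx":0.085,"ty":-1,"tz":0,"turn":0},{"fingers":1,"tx":0.085,"ty":-1,"tz":0,"turn":0}]'
python3 -m jog '[{"fingers":1,"tx":0,"ty":0,"tz":0.5,"turn":0},{"fingers":1,"tx":0,"ty":0,"tz":0.5,"turn":0},{"fingers":1,"tx":0,"ty":0,"tz":0.5,"turn":0},{"fingers":1,"tx":0,"ty":0,"tz":0,"turn":0},{"fingers":1,"tx":0,"ty":0,"tz":0,"turn":0}]'
python3 - <<'E'
from h import *
plan(524.5,-39,49,3.165)
f=grab('wrist','w8.png');im=cv2.resize(f['color'][:,:,::-1],(480,360));cv2.imwrite('pics/w8c.png',im);print(np.array(proj(f,(524.5,-39,20)))*.75)
E
```

```text
clock: 32.0
position: [543.3, 260.3, 195.8]
ee_rot: [0.036, -3.139, 0.002]
force: [1.4, 0.0, -1.1]
opening: 0.357
grip_force: 60.4
clock: 32.42
position: [537.2, 160.2, 196.0]
ee_rot: [0.035, -3.139, 0.001]
force: [0.9, -0.5, -2.2]
opening: 0.357
grip_force: 60.4
clock: 32.83
position: [531.1, 60.1, 196.1]
ee_rot: [0.036, -3.139, 0.001]
force: [-0.3, -0.1, -2.2]
opening: 0.358
grip_force: 60.4
clock: 33.25
position: [525.0, -39.9, 196.1]
ee_rot: [0.035, -3.139, -0.0]
force: [0.5, -0.4, -2.0]
opening: 0.36
grip_force: 60.4
clock: 33.67
position: [525.2, -37.9, 166.0]
ee_rot: [0.04, -3.139, -0.001]
force: [0.6, 0.2, -0.7]
opening: 0.359
grip_force: 60.4
t 33.7 pos [525.2 -37.9 166. ] ang -3.116 F [ 0.6  0.2 -0.7] op 0.359 g 60.4
units tool [ 0.02 -0.06  5.85] turn 0.0003 rows 0.0
[241.0838738  174.03427936]
```

View pics/w8c.png

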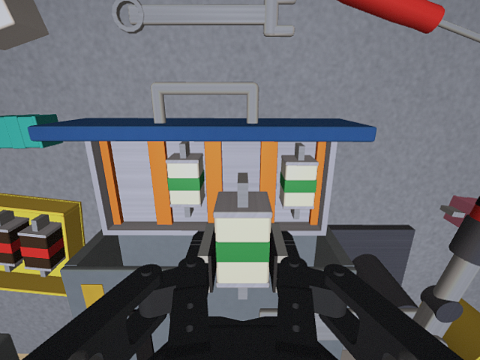

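Both placed fuses lie flat in pockets 1 (186,180) and 3 (299,180), and pocket 2 between them is free, centred at about (241,174). Lowering fuse A.

```bash
python3 -m jog '[{"fingers":1,"tx":0,"ty":-0.06,"tz":1,"turn":0},{"fingers":1,"tx":0,"ty":0,"tz":1,"turn":0},{"fingers":1,"tx":0,"ty":0,"tz":1,"turn":0},{"fingers":1,"tx":0,"ty":0,"tz":1,"turn":0},{"fingers":1,"tx":0,"ty":0,"tz":0.8,"turn":0}]' 60
python3 -m jog '[{"fingers":1,"tx":0,"ty":0,"tz":0.5,"turn":0},{"fingers":1,"tx":0,"ty":0,"tz":0.35,"turn":0},{"fingers":1,"tx":0,"ty":0,"tz":0.15,"turn":0},{"fingers":1,"tx":0,"ty":0,"tz":0,"turn":0},{"fingers":1,"tx":0,"ty":0,"tz":0,"turn":0}]'
python3 -m jog '[{"fingers":0,"tx":0,"ty":0,"tz":0,"turn":0},{"fingers":0,"tx":0,"ty":0,"tz":0,"turn":0},{"fingers":0,"tx":0,"ty":0,"tz":-0.4,"turn":0},{"fingers":0,"tx":0,"ty":0,"tz":-1,"turn":0},{"fingers":0,"tx":0,"ty":0,"tz":-1,"turn":0}]'
python3 -m jog '[{"fingers":1,"tx":0,"ty":0,"tz":-1,"turn":0},{"fingers":1,"tx":0,"ty":0,"tz":-1,"turn":0},{"fingers":1,"tx":0,"ty":0,"tz":-1,"turn":0},{"fingers":1,"tx":0,"ty":0,"tz":-1,"turn":0},{"fingers":1,"tx":0,"ty":0,"tz":0,"turn":0}]'
python3 - <<'E'
from h import *
plan(425,-71,180,3.165)
f=grab('wrist','w9.png')
h=cv2.cvtColor(f['color'],cv2.COLOR_RGB2HSV);m=cv2.inRange(h,(50,120,50),(75,255,255))
n,l,s,c=cv2.connectedComponentsWithStats(m);
for i in range(1,n):
  if s[i,4]>50: print(c[i].round(1),at(f,*c[i],52),cv2.minAreaRect(np.argwhere(l==i)[:,::-1].astype(np.float32)))
E
```

```text
clock: 34.13
position: [526.0, -39.6, 70.5]
ee_rot: [-0.039, 3.141, 0.0]
force: [-0.2, 0.2, -1.7]
opening: 0.361
grip_force: 60.5
clock: 34.55
position: [526.5, -40.1, 51.9]
ee_rot: [-0.038, 3.14, 0.0]
force: [0.0, 0.4, -3.2]
opening: 0.356
grip_force: 60.5
clock: 34.97
position: [525.5, -40.2, 100.2]
ee_rot: [0.037, -3.14, -0.0]
force: [0.1, -0.0, 1.3]
opening: 0.501
grip_force: 0.0
clock: 35.38
position: [528.2, -40.3, 184.3]
ee_rot: [-0.037, 3.134, -0.0]
force: [0.4, -0.3, -0.1]
opening: 0.007
grip_force: 0.0
t 35.4 pos [528.2 -40.3 184.3] ang -3.118 F [ 0.4 -0.3 -0.1] op 0.007 g 0.0
units tool [ 5.19 -1.41  0.18] turn 0.0 rows 0.0
[396.2 234.9] [525.60679778  18.63152467  52.        ] ((394.76922607421875, 234.15386962890625), (46.67564010620117, 21.57277488708496), 11.309932708740234)
[252.7 233. ] [526.74045152 -96.65905538  52.        ] ((252.5, 232.5), (15.0, 41.0), 90.0)
[323.3 235. ] [527.07247588 -39.96908883  52.        ] ((323.5, 235.0), (14.0, 39.0), 90.0)
```

```bash
python3 -m jog '[{"fingers":1,"tx":0.93,"ty":-0.21,"tz":0,"turn":0},{"fingers":1,"tx":0.93,"ty":-0.21,"tz":0,"turn":0},{"fingers":1,"tx":0.93,"ty":-0.21,"tz":0,"turn":0},{"fingers":1,"tx":0.93,"ty":-0.21,"tz":0,"turn":0},{"fingers":1,"tx":0.93,"ty":-0.21,"tz":0,"turn":0}]' 60
python3 -m jog '[{"fingers":1,"tx":0.93,"ty":-0.21,"tz":0,"turn":0},{"fingers":1,"tx":0.93,"ty":-0.21,"tz":0.5,"turn":0},{"fingers":1,"tx":0,"ty":0,"tz":0.9,"turn":0},{"fingers":1,"tx":0,"ty":0,"tz":0.9,"turn":0},{"fingers":1,"tx":0,"ty":0,"tz":0.9,"turn":0}]'
python3 -m jog '[{"fingers":1,"tx":0,"ty":0,"tz":0.9,"turn":0},{"fingers":1,"tx":0,"ty":0,"tz":0.9,"turn":0},{"fingers":1,"tx":0,"ty":0,"tz":0.7,"turn":0},{"fingers":1,"tx":0,"ty":0,"tz":0.1,"turn":0},{"fingers":1,"tx":0,"ty":0,"tz":0,"turn":0}]'
python3 -m jog '[{"fingers":1,"tx":-0.3,"ty":0,"tz":0,"turn":0},{"fingers":1,"tx":-0.3,"ty":0,"tz":0,"turn":0},{"fingers":1,"tx":-0.3,"ty":0,"tz":0,"turn":0},{"fingers":1,"tx":-0.3,"ty":0,"tz":0,"turn":0},{"fingers":1,"tx":-0.3,"ty":0,"tz":0,"turn":0}]'
python3 -m jog '[{"fingers":1,"tx":-0.3,"ty":0,"tz":0,"turn":0},{"fingers":1,"tx":-0.3,"ty":0,"tz":0,"turn":0},{"fingers":1,"tx":-0.3,"ty":0,"tz":0,"turn":0},{"fingers":1,"tx":-0.3,"ty":0,"tz":0,"turn":0},{"fingers":1,"tx":-0.3,"ty":0,"tz":0,"turn":0}]'
python3 -m jog '[{"fingers":1,"tx":-0.3,"ty":0,"tz":0,"turn":0},{"fingers":1,"tx":-0.3,"ty":0,"tz":0,"turn":0},{"fingers":1,"tx":-0.3,"ty":0,"tz":0,"turn":0},{"fingers":1,"tx":-0.3,"ty":0,"tz":0,"turn":0},{"fingers":1,"tx":-0.3,"ty":0,"tz":0,"turn":0}]'
python3 - <<'E'
from h import *
plan(530,-69,66,3.165)
f=grab('side','s2.png')
im=f['color'][220:380,220:440,::-1];cv2.imwrite('pics/s2c.png',cv2.resize(im,None,fx=3,fy=3,interpolation=cv2.INTER_CUBIC))
E
```

```text
clock: 35.85
position: [432.0, -63.6, 178.9]
ee_rot: [0.038, -3.141, -0.0]
force: [-0.2, -1.0, 0.2]
opening: 0.0
grip_force: 0.0
clock: 36.27
position: [396.0, -72.9, 114.8]
ee_rot: [-0.037, 3.14, -0.0]
force: [0.8, -0.9, 0.2]
opening: -0.002
grip_force: 0.0
clock: 36.68
position: [395.5, -72.6, 62.6]
ee_rot: [0.037, -3.139, -0.0]
force: [0.1, -0.6, -1.3]
opening: -0.003
grip_force: 0.0
clock: 37.1
position: [427.1, -72.0, 63.7]
ee_rot: [-0.038, 3.141, -0.0]
force: [-0.7, -0.2, 0.6]
opening: 0.002
grip_force: 0.7
clock: 37.52
position: [457.0, -71.3, 63.2]
ee_rot: [0.038, -3.141, -0.0]
force: [-1.2, 0.9, 0.9]
opening: 0.002
grip_force: 0.7
clock: 37.93
position: [487.0, -70.6, 63.3]
ee_rot: [0.038, -3.141, -0.0]
force: [-2.3, -0.5, 1.4]
opening: -0.0
grip_force: 0.7
t 37.9 pos [487.  -70.6  63.3] ang -3.118 F [-2.3 -0.5  1.4] op -0.000 g 0.7
units tool [-2.15  0.03 -0.14] turn 0.0001 rows 0.0
```

View pics/s2c.png

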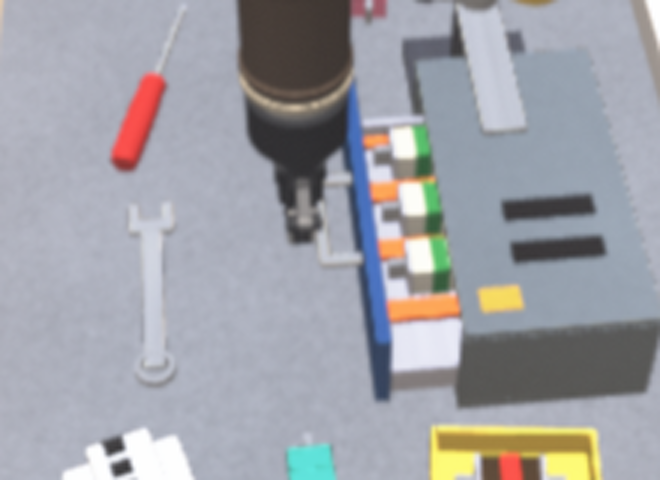

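The drawer is sliding in on its handle with the fuses seated. I keep pushing, slowing near the catch.

```bash
python3 -m jog '[{"fingers":1,"tx":-0.3,"ty":0,"tz":0,"turn":0},{"fingers":1,"tx":-0.3,"ty":0,"tz":0,"turn":0},{"fingers":1,"tx":-0.3,"ty":0,"tz":0,"turn":0},{"fingers":1,"tx":-0.3,"ty":0,"tz":0,"turn":0},{"fingers":1,"tx":-0.2,"ty":0,"tz":0,"turn":0}]' 60
python3 -m jog '[{"fingers":1,"tx":-0.15,"ty":0,"tz":0,"turn":0},{"fingers":1,"tx":-0.1,"ty":0,"tz":0,"turn":0},{"fingers":1,"tx":-0.1,"ty":0,"tz":0,"turn":0},{"fingers":1,"tx":-0.1,"ty":0,"tz":0,"turn":0},{"fingers":1,"tx":-0.1,"ty":0,"tz":0,"turn":0}]'
python3 -m jog '[{"fingers":1,"tx":-0.1,"ty":0,"tz":0,"turn":0},{"fingers":1,"tx":-0.1,"ty":0,"tz":0,"turn":0},{"fingers":1,"tx":-0.1,"ty":0,"tz":0,"turn":0},{"fingers":1,"tx":-0.1,"ty":0,"tz":0,"turn":0},{"fingers":1,"tx":-0.1,"ty":0,"tz":0,"turn":0}]'
```

```text
clock: 38.4
position: [515.4, -69.8, 63.3]
ee_rot: [-0.038, 3.141, 0.0]
force: [-0.0, -0.4, -0.1]
opening: 0.001
grip_force: 0.5
clock: 38.82
position: [524.8, -69.6, 63.2]
ee_rot: [0.037, -3.14, -0.0]
force: [-5.1, 0.2, 2.9]
opening: -0.001
grip_force: 2.5
clock: 39.23
position: [536.2, -69.4, 63.4]
ee_rot: [-0.038, 3.14, 0.0]
force: [0.2, 1.4, 0.1]
opening: -0.001
grip_force: 0.0
```

```bash
python3 -m jog '[{"fingers":1,"tx":0.3,"ty":0,"tz":0,"turn":0},{"fingers":1,"tx":0.8,"ty":0,"tz":0,"turn":0},{"fingers":1,"tx":0.9,"ty":0,"tz":0,"turn":0},{"fingers":1,"tx":0.9,"ty":0,"tz":0,"turn":0},{"fingers":1,"tx":0.9,"ty":0,"tz":0,"turn":0}]' 60
python3 -m jog '[{"fingers":1,"tx":0.9,"ty":0,"tz":-1,"turn":0},{"fingers":1,"tx":0,"ty":0,"tz":-1,"turn":0},{"fingers":1,"tx":0,"ty":0,"tz":-0.7,"turn":0},{"fingers":1,"tx":0,"ty":0,"tz":0,"turn":0.016},{"fingers":1,"tx":0,"ty":0,"tz":0,"turn":0.017}]'
python3 -m jog '[{"fingers":1,"tx":0,"ty":0,"tz":0,"turn":0},{"fingers":1,"tx":0,"ty":0,"tz":0,"turn":0},{"fingers":1,"tx":0,"ty":0,"tz":0,"turn":0},{"fingers":1,"tx":0,"ty":0,"tz":0,"turn":0},{"fingers":1,"tx":0,"ty":0,"tz":0,"turn":0}]'
python3 - <<'E'
from h import *
f=grab('top','t5.png');g=grab('side','s3.png')
a=cv2.resize(f['color'][150:290,220:500,::-1],(800,400),interpolation=cv2.INTER_CUBIC)
cv2.imwrite('pics/t5c.png',a)
plan(474,112,118,np.pi-.197)
E
```

```text
clock: 39.65
position: [458.8, -71.3, 63.4]
ee_rot: [-0.038, 3.14, -0.0]
force: [0.4, 0.1, 0.1]
opening: -0.0
grip_force: 0.0
clock: 40.07
position: [442.3, -71.9, 118.6]
ee_rot: [0.295, 3.124, 0.0]
force: [-0.0, -0.7, -0.0]
opening: 0.002
grip_force: 0.0
clock: 40.48
position: [441.3, -71.6, 117.1]
ee_rot: [-0.285, -3.128, -0.0]
force: [-0.2, 0.2, -0.2]
opening: -0.002
grip_force: 0.0
t 40.6 pos [441.3 -71.7 117.1] ang 2.959 F [ 0.5 -0.  -0. ] op 0.000 g 0.0
units tool [ 0.06  9.33 -0.04] turn 0.0023 rows 0.1
```

View pics/t5c.png

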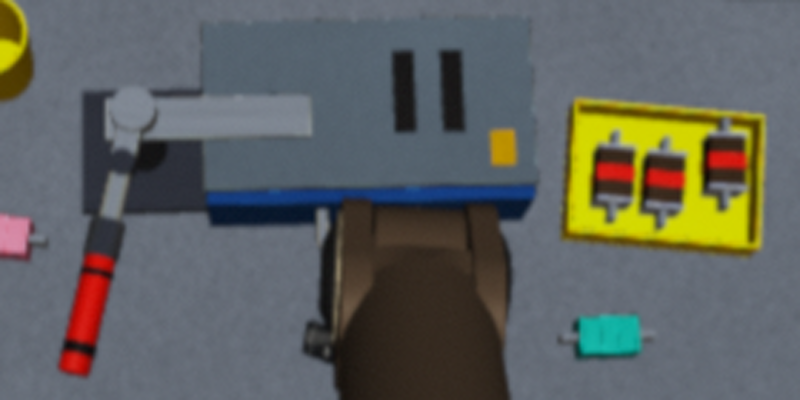

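The drawer is flush and home, all three blown fuses are in the tray, and the wrench is untouched. Next I go to the wrench's near side, measuring the handle angle by code.

```bash
cat >> h.py <<'E'
def wr(f,lo=(150,150),hi=(300,300)):
    h=cv2.cvtColor(f['color'],cv2.COLOR_RGB2HSV);m=cv2.inRange(h,(0,170,60),(8,255,255))|cv2.inRange(h,(174,170,60),(180,255,255))
    p=np.argwhere(m[lo[1]:hi[1],lo[0]:hi[0]])[:,::-1]+np.array(lo)
    w=np.array([at(f,u,v,128)[:2] for u,v in p]);c=w.mean(0);d=np.linalg.svd(w-c)[2][0]
    if d[0]>0:d=-d
    print('handle c',c.round(1),'n',len(p),'total theta %.3f'%(np.arctan2(d[1],-d[0])+.0235),'from bolt %.3f'%(np.arctan2(c[1]-126,648.5-c[0])+.0235))
E
python3 -m jog '[{"fingers":1,"tx":0,"ty":0.93,"tz":0,"turn":0.0023},{"fingers":1,"tx":0,"ty":0.93,"tz":0,"turn":0},{"fingers":1,"tx":0,"ty":0.93,"tz":0,"turn":0},{"fingers":1,"tx":0,"ty":0.93,"tz":0,"turn":0},{"fingers":1,"tx":0,"ty":0.93,"tz":0,"turn":0}]' 60
python3 -m jog '[{"fingers":1,"tx":0,"ty":0.93,"tz":0,"turn":0},{"fingers":1,"tx":0,"ty":0.93,"tz":0,"turn":0},{"fingers":1,"tx":0,"ty":0.93,"tz":0,"turn":0},{"fingers":1,"tx":0,"ty":0.93,"tz":0,"turn":0},{"fingers":1,"tx":0,"ty":0.93,"tz":0,"turn":0}]'
python3 - <<'E'
from h import *
wr(load('top'));f=grab('top','t6.png');wr(f)
b=np.array([648.5,126]);ph=.197
q=b+170*np.array([-np.cos(ph),np.sin(ph)])-28*np.array([np.sin(ph),np.cos(ph)])
plan(q[0],q[1],118,np.pi-ph)
E
```

```text
clock: 41.0
position: [459.5, 20.4, 117.2]
ee_rot: [-0.31, -3.126, -0.0]
force: [-0.9, 0.2, 0.4]
opening: -0.002
grip_force: 0.0
clock: 41.42
position: [477.8, 111.6, 117.2]
ee_rot: [-0.31, -3.126, 0.0]
force: [0.9, 0.1, 0.3]
opening: -0.0
grip_force: 0.0
handle c [481.5 160. ] n 401 total theta 0.228 from bolt 0.224
handle c [440.4 176.6] n 15 total theta -0.134 from bolt 0.262
t 41.5 pos [478.5 115.9 117.4] ang 2.948 F [ 1.4  2.9 -0.6] op 0.001 g 0.0
units tool [ 0.26  0.76 -0.03] turn 0.0005 rows 0.0
```

```bash
python3 -m jog '[{"fingers":1,"tx":0.26,"ty":0.25,"tz":0,"turn":0},{"fingers":1,"tx":0,"ty":0.25,"tz":0,"turn":0},{"fingers":1,"tx":0,"ty":0.2,"tz":0,"turn":0},{"fingers":1,"tx":0,"ty":0.05,"tz":0,"turn":0},{"fingers":1,"tx":0.05,"ty":0.34,"tz":0,"turn":0.0064}]' 60
python3 -m jog '[{"fingers":1,"tx":0.05,"ty":0.34,"tz":0,"turn":0.0064},{"fingers":1,"tx":0.05,"ty":0.34,"tz":0,"turn":0.0064},{"fingers":1,"tx":0.05,"ty":0.34,"tz":0,"turn":0.0064},{"fingers":1,"tx":0.05,"ty":0.34,"tz":0,"turn":0.0064},{"fingers":1,"tx":0.05,"ty":0.34,"tz":0,"turn":0.0064}]'
python3 -m jog '[{"fingers":1,"tx":0.05,"ty":0.34,"tz":0,"turn":0.0064},{"fingers":1,"tx":0.05,"ty":0.34,"tz":0,"turn":0.0064},{"fingers":1,"tx":0.05,"ty":0.34,"tz":0,"turn":0.0064},{"fingers":1,"tx":0.05,"ty":0.34,"tz":0,"turn":0.0064},{"fingers":1,"tx":0.05,"ty":0.34,"tz":0,"turn":0.0064}]'
python3 - <<'E'
from h import *
s,R=st();a=np.pi-np.arctan2(R[1,0],R[0,0])%(2*np.pi);p=s['position'][:2]-[648.5,126]
dr=np.array([-np.cos(a),np.sin(a)]);tn=np.array([np.sin(a),np.cos(a)])
print(s['position'],'phi',a,'r,d',p@dr,p@tn,s['force'])
f=grab('side','s4.png');wr(f,(240,180),(420,290));wr(dict(np.load('top.npz')))
cv2.imwrite('pics/s4c.png',cv2.resize(f['color'][150:330,220:460,::-1],None,fx=3,fy=3,interpolation=cv2.INTER_CUBIC))
E
```

```text
clock: 41.88
position: [476.0, 131.9, 117.3]
ee_rot: [-0.375, -3.119, 0.001]
force: [-0.5, 0.2, -0.3]
opening: 0.001
grip_force: 0.0
clock: 42.3
position: [481.2, 166.2, 117.0]
ee_rot: [-0.689, -3.064, 0.002]
force: [-1.6, -1.4, 1.1]
opening: -0.004
grip_force: 0.9
clock: 42.72
position: [493.7, 198.3, 116.9]
ee_rot: [-0.992, -2.979, 0.003]
force: [-1.5, -0.9, -0.2]
opening: 0.001
grip_force: 0.9
[493.68573602 198.29628541 116.94679389] phi 0.6431451571230524 r,d 167.24164848806214 -34.992002334256156 [-1.53852728 -0.93014544 -0.15734677]
handle c [407.1  53.6] n 261 total theta -0.913 from bolt -0.268
handle c [440.4 176.6] n 15 total theta -0.134 from bolt 0.262
```

```bash
python3 -m jog '[{"fingers":1,"tx":0.05,"ty":0.34,"tz":0,"turn":0.0064},{"fingers":1,"tx":0.05,"ty":0.34,"tz":0,"turn":0.0064},{"fingers":1,"tx":0.05,"ty":0.34,"tz":0,"turn":0.0064},{"fingers":1,"tx":0.025,"ty":0.17,"tz":0,"turn":0.0032},{"fingers":1,"tx":0.025,"ty":0.17,"tz":0,"turn":0.0032}]' 60
python3 -m jog '[{"fingers":1,"tx":0.02,"ty":0.15,"tz":0,"turn":0.0032},{"fingers":1,"tx":0.02,"ty":0.15,"tz":0,"turn":0.0032},{"fingers":1,"tx":0,"ty":0,"tz":0,"turn":0},{"fingers":1,"tx":0,"ty":0,"tz":0,"turn":0},{"fingers":1,"tx":0,"ty":0,"tz":0,"turn":0}]'
```

```text
clock: 43.18
position: [508.5, 222.0, 117.0]
ee_rot: [-1.225, -2.892, 0.001]
force: [-3.0, 0.0, 0.5]
opening: -0.004
grip_force: 0.8
clock: 43.6
position: [512.9, 226.9, 117.4]
ee_rot: [1.282, 2.867, 0.0]
force: [-0.8, -0.8, 0.2]
opening: -0.001
grip_force: 0.3
```

```bash
python3 -m jog '[{"fingers":1,"tx":0.02,"ty":0.15,"tz":0,"turn":0.0032},{"fingers":1,"tx":0.02,"ty":0.15,"tz":0,"turn":0.0032},{"fingers":1,"tx":0,"ty":0,"tz":0,"turn":0},{"fingers":1,"tx":0,"ty":0,"tz":0,"turn":0},{"fingers":1,"tx":0,"ty":0,"tz":0,"turn":0}]'
python3 -m jog '[{"fingers":1,"tx":0.02,"ty":0.15,"tz":0,"turn":0.0032},{"fingers":1,"tx":0.02,"ty":0.15,"tz":0,"turn":0.0032},{"fingers":1,"tx":0,"ty":0,"tz":0,"turn":0},{"fingers":1,"tx":0,"ty":0,"tz":0,"turn":0},{"fingers":1,"tx":0,"ty":0,"tz":0,"turn":0}]'
```

```text
clock: 44.02
position: [516.9, 231.8, 117.4]
ee_rot: [1.34, 2.841, 0.001]
force: [-0.9, 0.3, 0.1]
opening: -0.003
grip_force: 0.2
clock: 44.43
position: [520.1, 235.7, 117.0]
ee_rot: [-1.398, -2.812, 0.003]
force: [-4.4, -2.7, 1.0]
opening: -0.0
grip_force: 2.5
```

```bash
python3 -m jog '[{"fingers":1,"tx":0.02,"ty":0.15,"tz":0,"turn":0.0032},{"fingers":1,"tx":0.02,"ty":0.15,"tz":0,"turn":0.0032},{"fingers":1,"tx":0,"ty":0,"tz":0,"turn":0},{"fingers":1,"tx":0,"ty":0,"tz":0,"turn":0},{"fingers":1,"tx":0,"ty":0,"tz":0,"turn":0}]'
python3 -m jog '[{"fingers":1,"tx":0.02,"ty":0.15,"tz":0,"turn":0.0032},{"fingers":1,"tx":0,"ty":0,"tz":0,"turn":0},{"fingers":1,"tx":0,"ty":0,"tz":0,"turn":0},{"fingers":1,"tx":0,"ty":0,"tz":0,"turn":0},{"fingers":1,"tx":0,"ty":0,"tz":0,"turn":0}]'
python3 -m jog '[{"fingers":1,"tx":0.02,"ty":0.15,"tz":0,"turn":0.0032},{"fingers":1,"tx":0,"ty":0,"tz":0,"turn":0},{"fingers":1,"tx":0,"ty":0,"tz":0,"turn":0},{"fingers":1,"tx":0,"ty":0,"tz":0,"turn":0},{"fingers":1,"tx":0,"ty":0,"tz":0,"turn":0}]'
```

```text
clock: 44.85
position: [525.6, 240.5, 117.4]
ee_rot: [1.453, 2.785, 0.001]
force: [-1.5, 0.2, 0.1]
opening: -0.002
grip_force: 0.4
clock: 45.27
position: [527.7, 242.3, 117.4]
ee_rot: [1.481, 2.77, 0.001]
force: [-0.6, 0.1, 0.4]
opening: 0.002
grip_force: 0.0
clock: 45.68
position: [529.6, 244.3, 117.3]
ee_rot: [-1.509, -2.755, 0.0]
force: [0.1, 0.3, 1.3]
opening: 0.002
grip_force: 0.0
```

```bash
python3 -m jog '[{"fingers":1,"tx":0,"ty":-0.5,"tz":0,"turn":0},{"fingers":1,"tx":0,"ty":-0.9,"tz":0,"turn":0},{"fingers":1,"tx":0,"ty":-0.9,"tz":0,"turn":0},{"fingers":1,"tx":0.3,"ty":-0.9,"tz":-1,"turn":0},{"fingers":1,"tx":0.3,"ty":-0.9,"tz":-1,"turn":0}]'
python3 -m jog '[{"fingers":1,"tx":0.5,"ty":-1,"tz":-1,"turn":0},{"fingers":1,"tx":0.5,"ty":-1,"tz":-1,"turn":0},{"fingers":1,"tx":0.5,"ty":-1,"tz":-1,"turn":0},{"fingers":1,"tx":0.5,"ty":-1,"tz":-1,"turn":0},{"fingers":1,"tx":0.5,"ty":-1,"tz":-1,"turn":0}]'
python3 -m jog '[{"fingers":1,"tx":1,"ty":-1,"tz":0,"turn":0},{"fingers":1,"tx":1,"ty":-1,"tz":0,"turn":0},{"fingers":1,"tx":1,"ty":-1,"tz":0,"turn":0},{"fingers":1,"tx":1,"ty":-1,"tz":0,"turn":0},{"fingers":1,"tx":1,"ty":-1,"tz":0,"turn":0}]'
python3 - <<'E'
from h import *
f=grab('top','t7.png');wr(f,(160,150),(300,300));tray(f)
print(st()[0]['position'],st()[0]['force'])
cv2.imwrite('pics/t7c.png',cv2.resize(f['color'][140:300,160:500,::-1],(800,376),interpolation=cv2.INTER_CUBIC))
E
```

```text
clock: 46.1
position: [452.0, 208.7, 156.5]
ee_rot: [-1.51, -2.753, 0.005]
force: [-0.4, 0.3, 0.3]
opening: 0.003
grip_force: 0.0
clock: 46.52
position: [341.1, 197.6, 257.9]
ee_rot: [1.509, 2.755, -0.0]
force: [-0.0, 0.0, -0.2]
opening: -0.005
grip_force: 0.0
clock: 46.93
position: [203.1, 228.2, 257.1]
ee_rot: [1.509, 2.755, 0.001]
force: [0.2, 1.3, 0.4]
opening: -0.003
grip_force: 0.0
handle c [552.  266.1] n 379 total theta 1.056 from bolt 0.991
tray px ((452.5450439453125, 210.982177734375), (69.00048065185547, 47.7762336730957), 4.969740867614746) 2032
[198.9291436  228.85039101 256.87246429] [-4.80447498  0.1431753  -0.73848694]
```

View pics/t7c.png

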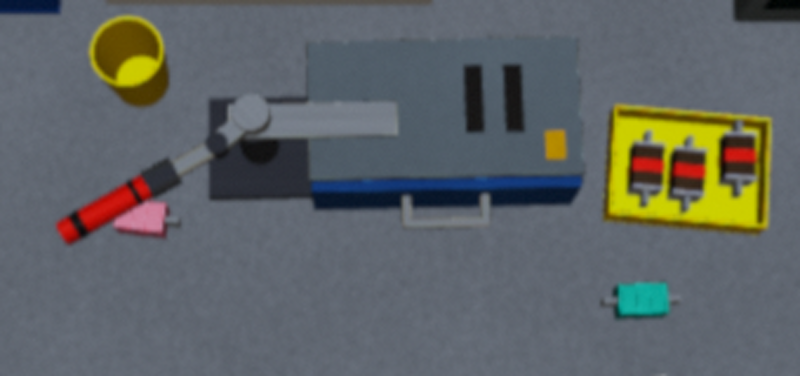

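The wrench is bent at the breakaway joint: the total is 1.056 rad, so 0.85 at the bolt plus about 0.2. The drawer is home and the three blown fuses are in the tray. I settle the arm and hand in.

```bash
python3 -m jog '[{"fingers":1,"tx":0,"ty":0,"tz":0,"turn":0},{"fingers":1,"tx":0,"ty":0,"tz":0,"turn":0},{"fingers":1,"tx":0,"ty":0,"tz":0,"turn":0},{"fingers":1,"tx":0,"ty":0,"tz":0,"turn":0},{"fingers":1,"tx":0,"ty":0,"tz":0,"turn":0}]'
python3 -c "
from h import *
print(order.close_job())"
```

```text
clock: 47.4
position: [205.4, 228.7, 257.1]
ee_rot: [-1.511, -2.754, 0.001]
force: [-0.9, -0.8, -0.5]
opening: 0.003
grip_force: 0.0
the job is handed in; nothing more can be done
None
```

I handed the job in at about 47 s; the hand-in call gave no verdict. By my last camera checks, the three blown fuses are in the scrap tray, the three good fuses lay flat in pockets 1 to 3 before I closed the drawer, the drawer is home, and the wrench has given (about 0.85 rad bolt plus 0.2 rad bend).

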